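# Clip the carved farmers into their burnishing cradles

### The job

Get the carved farmer figures ready for burnishing: lay every figure that stands on the ledge on its side in a cradle of its own, centred across both saddles, then swing that cradle's keeper over it and press the keeper down until the snap hook's gate passes the eye and springs shut. Leave the bowl, the plumb bob and the two burnishing sticks where they are.

Things in the scene. Friction and masses are not known exactly. Their poses are not given: they have to be found in the camera images.
- fig1_mid (a point): half-carved farmer of pale wood, 140 mm tall, about 90 g, upright at first; may be absent (None). From the foot up: plinth 54 mm across, 14 mm thick; round body 40 mm across to 126 mm; flat cone hat 47 mm across at its brim, 14 mm tall. Round about its long axis. This point is on the axis half-way up, 70 mm above the foot; z runs from foot to hat
- fig1: the same figure 1; origin at the centre of its foot, z towards the hat. The figures are all alike
- fig2_mid (a point): half-carved farmer of pale wood, 140 mm tall, about 90 g, upright at first; may be absent (None). From the foot up: plinth 54 mm across, 14 mm thick; round body 40 mm across to 126 mm; flat cone hat 47 mm across at its brim, 14 mm tall. Round about its long axis. This point is on the axis half-way up, 70 mm above the foot; z runs from foot to hat
- fig2: the same figure 2; origin at the centre of its foot, z towards the hat. The figures are all alike
- fig3_mid (a point): half-carved farmer of pale wood, 140 mm tall, about 90 g, upright at first; may be absent (None). From the foot up: plinth 54 mm across, 14 mm thick; round body 40 mm across to 126 mm; flat cone hat 47 mm across at its brim, 14 mm tall. Round about its long axis. This point is on the axis half-way up, 70 mm above the foot; z runs from foot to hat
- fig3: the same figure 3; origin at the centre of its foot, z towards the hat. The figures are all alike
- seat1 (a point): where the middle point of a figure lying in fixed cradle 1 comes, 55 mm above the ledge; z up, x roughly away from the robot. The figure lies along y, hat to either side, body in two V saddles (90 deg, 10 mm thick, 52 mm wide, tops 53 mm high) at y = -43 and +43 mm, plinth and hat outside them. Base board 150 (x) by 116 (y) by 10 mm
- keeper1 (a joint): angle (rad) of cradle 1's keeper, a flat steel bar 14 mm wide: 0 fully down, 3 mm over a seated figure; about 2.5 is open, leaning away from the robot (limit 2.7). Its hinge axis runs along the cradle's y, 62 mm from the seat point in +x, 82 mm above the ledge. The hinge is stiff: it stays where left; 1 N at the handle moves it
- grip1 (a point): centre of keeper 1's handle, a wooden cross peg 14 mm thick, 34 mm long along the cradle's y, 142 mm from the hinge axis (82 mm above the ledge when down). The steel eye under it is a fixed bar 8 mm thick, 36 mm long along y, at x = -62 mm from the seat point, 72 mm above the ledge
- gate1 (a joint): angle (rad) of the sprung brass gate of the snap hook under keeper 1, 124 mm from the hinge: 0 shut, yields inward up to 1.5. It meets the eye when the keeper is at about 0.22; pressing the handle down with 4 to 9 N makes it yield, and with the keeper below about 0.04 the eye has passed and it springs shut; the keeper then cannot rise past about 0.14
- seat2 (a point): where the middle point of a figure lying in fixed cradle 2 comes, 55 mm above the ledge; z up, x roughly away from the robot. The figure lies along y, hat to either side, body in two V saddles (90 deg, 10 mm thick, 52 mm wide, tops 53 mm high) at y = -43 and +43 mm, plinth and hat outside them. Base board 150 (x) by 116 (y) by 10 mm
- keeper2 (a joint): angle (rad) of cradle 2's keeper, a flat steel bar 14 mm wide: 0 fully down, 3 mm over a seated figure; about 2.5 is open, leaning away from the robot (limit 2.7). Its hinge axis runs along the cradle's y, 62 mm from the seat point in +x, 82 mm above the ledge. The hinge is stiff: it stays where left; 1 N at the handle moves it
- grip2 (a point): centre of keeper 2's handle, a wooden cross peg 14 mm thick, 34 mm long along the cradle's y, 142 mm from the hinge axis (82 mm above the ledge when down). The steel eye under it is a fixed bar 8 mm thick, 36 mm long along y, at x = -62 mm from the seat point, 72 mm above the ledge
- gate2 (a joint): angle (rad) of the sprung brass gate of the snap hook under keeper 2, 124 mm from the hinge: 0 shut, yields inward up to 1.5. It meets the eye when the keeper is at about 0.22; pressing the handle down with 4 to 9 N makes it yield, and with the keeper below about 0.04 the eye has passed and it springs shut; the keeper then cannot rise past about 0.14
- seat3 (a point): where the middle point of a figure lying in fixed cradle 3 comes, 55 mm above the ledge; z up, x roughly away from the robot. The figure lies along y, hat to either side, body in two V saddles (90 deg, 10 mm thick, 52 mm wide, tops 53 mm high) at y = -43 and +43 mm, plinth and hat outside them. Base board 150 (x) by 116 (y) by 10 mm
- keeper3 (a joint): angle (rad) of cradle 3's keeper, a flat steel bar 14 mm wide: 0 fully down, 3 mm over a seated figure; about 2.5 is open, leaning away from the robot (limit 2.7). Its hinge axis runs along the cradle's y, 62 mm from the seat point in +x, 82 mm above the ledge. The hinge is stiff: it stays where left; 1 N at the handle moves it
- grip3 (a point): centre of keeper 3's handle, a wooden cross peg 14 mm thick, 34 mm long along the cradle's y, 142 mm from the hinge axis (82 mm above the ledge when down). The steel eye under it is a fixed bar 8 mm thick, 36 mm long along y, at x = -62 mm from the seat point, 72 mm above the ledge
- gate3 (a joint): angle (rad) of the sprung brass gate of the snap hook under keeper 3, 124 mm from the hinge: 0 shut, yields inward up to 1.5. It meets the eye when the keeper is at about 0.22; pressing the handle down with 4 to 9 N makes it yield, and with the keeper below about 0.04 the eye has passed and it springs shut; the keeper then cannot rise past about 0.14
- bowl: bystander: aluminium bowl 130 mm across, 45 mm tall, origin under its centre
- plumb_bob: bystander: brass plumb bob 42 mm across, 70 mm tall, standing point up; origin under its centre
- stick1: bystander: bamboo burnishing stick 170 mm long (its x), 12 mm wide, 10 mm thick; origin under its centre
- stick2: bystander: bamboo burnishing stick 170 mm long (its x), 12 mm wide, 10 mm thick; origin under its centre
Mind the look-alikes: they are no part of the job. Leave any black look-alike of the fig2 alone.

How it is judged:
At the end, for the whole second after the job is handed in: every figure present lies in a cradle of its own (its middle within 12 mm across, 18 mm along and 10 mm in height of the seat, its axis within 0.15 rad of the cradle's), at rest, and that cradle's keeper is down (below 0.16 rad) with the gate shut behind the eye (below 0.2 rad) (((x of fig1_mid in the frame of seat1 between -0.012 and 0.012 m and y of fig1_mid in the frame of seat1 between -0.018 and 0.018 m and z of fig1_mid in the frame of seat1 between -0.01 and 0.01 m and angle between the z axis of fig1_mid and the y axis of seat1, either way round below 0.15 rad and value of joint keeper1 below 0.16 rad and value of joint gate1 below 0.2 rad) or (x of fig1_mid in the frame of seat2 between -0.012 and 0.012 m and y of fig1_mid in the frame of seat2 between -0.018 and 0.018 m and z of fig1_mid in the frame of seat2 between -0.01 and 0.01 m and angle between the z axis of fig1_mid and the y axis of seat2, either way round below 0.15 rad and value of joint keeper2 below 0.16 rad and value of joint gate2 below 0.2 rad) or (x of fig1_mid in the frame of seat3 between -0.012 and 0.012 m and y of fig1_mid in the frame of seat3 between -0.018 and 0.018 m and z of fig1_mid in the frame of seat3 between -0.01 and 0.01 m and angle between the z axis of fig1_mid and the y axis of seat3, either way round below 0.15 rad and value of joint keeper3 below 0.16 rad and value of joint gate3 below 0.2 rad)) and ((x of fig2_mid in the frame of seat1 between -0.012 and 0.012 m and y of fig2_mid in the frame of seat1 between -0.018 and 0.018 m and z of fig2_mid in the frame of seat1 between -0.01 and 0.01 m and angle between the z axis of fig2_mid and the y axis of seat1, either way round below 0.15 rad and value of joint keeper1 below 0.16 rad and value of joint gate1 below 0.2 rad) or (x of fig2_mid in the frame of seat2 between -0.012 and 0.012 m and y of fig2_mid in the frame of seat2 between -0.018 and 0.018 m and z of fig2_mid in the frame of seat2 between -0.01 and 0.01 m and angle between the z axis of fig2_mid and the y axis of seat2, either way round below 0.15 rad and value of joint keeper2 below 0.16 rad and value of joint gate2 below 0.2 rad) or (x of fig2_mid in the frame of seat3 between -0.012 and 0.012 m and y of fig2_mid in the frame of seat3 between -0.018 and 0.018 m and z of fig2_mid in the frame of seat3 between -0.01 and 0.01 m and angle between the z axis of fig2_mid and the y axis of seat3, either way round below 0.15 rad and value of joint keeper3 below 0.16 rad and value of joint gate3 below 0.2 rad)) and ((x of fig3_mid in the frame of seat1 between -0.012 and 0.012 m and y of fig3_mid in the frame of seat1 between -0.018 and 0.018 m and z of fig3_mid in the frame of seat1 between -0.01 and 0.01 m and angle between the z axis of fig3_mid and the y axis of seat1, either way round below 0.15 rad and value of joint keeper1 below 0.16 rad and value of joint gate1 below 0.2 rad) or (x of fig3_mid in the frame of seat2 between -0.012 and 0.012 m and y of fig3_mid in the frame of seat2 between -0.018 and 0.018 m and z of fig3_mid in the frame of seat2 between -0.01 and 0.01 m and angle between the z axis of fig3_mid and the y axis of seat2, either way round below 0.15 rad and value of joint keeper2 below 0.16 rad and value of joint gate2 below 0.2 rad) or (x of fig3_mid in the frame of seat3 between -0.012 and 0.012 m and y of fig3_mid in the frame of seat3 between -0.018 and 0.018 m and z of fig3_mid in the frame of seat3 between -0.01 and 0.01 m and angle between the z axis of fig3_mid and the y axis of seat3, either way round below 0.15 rad and value of joint keeper3 below 0.16 rad and value of joint gate3 below 0.2 rad)) and linear speed of each of fig1, fig2, fig3 below 0.03 m/s); the robot touches nothing.
It fails at once if the bowl is pushed more than 40 mm from its place (distance of bowl from where it was at the start of the episode above 0.04 m).
It fails at once if the plumb bob is pushed more than 40 mm from its place (distance of plumb_bob from where it was at the start of the episode above 0.04 m).
It fails at once if the stick1 is pushed more than 40 mm from its place (distance of stick1 from where it was at the start of the episode above 0.04 m).
It fails at once if the stick2 is pushed more than 40 mm from its place (distance of stick2 from where it was at the start of the episode above 0.04 m).
Of fig1, fig2, fig3 only 2 to 3 are there at a start; the rules pass over those that are not, and their reading is None.
At some moment in a run one of fig1, fig2, fig3 may be knocked a few centimetres aside while the robot is not near it.
Once in a run the grip may slacken for a moment while it holds something.
It also fails if it takes over 210 s, if anything falls off the work surface, if the arm or the gripper's body presses on something with over 40 N, if the wrist force passes 120 N, or if a joint passes its speed limit or range.

### The arm

A 6-joint arm with a two-finger parallel gripper is mounted at the origin on the work surface. World frame = base frame: x ahead of the robot, y to its left, z up, the work surface at z = 0. Lengths are in m, angles in rad, forces in N, time in s.
With the tool pointing down it reaches from about 0.375 to 0.975 m from the base axis. Payload 3.8 kg.
Tool frame: the origin (TCP) lies midway between the tips of the shut fingers; the grasp point (between the pads) lies 19 mm behind it; z points along the fingers, y is the line along which they close (so a half turn about z gives the same grasp; the last joint's range is limited). The gripper opens to 85 mm and grips with 20 to 120 N. Pads are 22 mm wide; open, the fingers measure 114 mm over their backs; the gripper's body (76 mm by 85 mm) begins 54 mm behind the grasp point. The pads swing forward as they close: fully open they stand 13 mm farther back than shut.
Start: joints at [1.264, 0.264, 1.604, -0, 1.274, -0.037], TCP at [0.18, 0.651, 0.231] pointing down, gripper open.
Joint ranges: [-2.63, 2.63], [-0.94, 2.18], [0.31, 2.57], [-1.31, 4.45], [0, 2.66], [-2.55, 2.55]. Speed limits (rad/s): [2.57, 2.57, 3.14, 3.14, 3.14, 3.14].

### API

Orientations are given as a rotation vector (axis times angle).
In Python, from workcell import sensors, viewer, job gives the robot as it stands.
- The arm moves only by the shell command python3 -m inch 'ROWS' [FORCE]. ROWS is JSON, one flat list of numbers, 7 for each row, row after row: the shift along the tool's x, y, z in mm, then the turn, a rotation vector about the tool's x, y, z in degrees, then the finger opening in mm, from 0 to 85.4. A call has exactly 8 rows; each row shifts and turns the commanded pose from where the row before left it, along the tool's axes as they then stand; what a row does not reach is not made up. A row lasts 1/10 s, in which the tool goes at most 50 mm and 8.59 degrees, less where a joint would pass 70% of its speed; a pose out of reach is approached as far as the arm can. A call is refused whole if a number of a shift passes 50 or a number of a turn 8.59, either way. A call with a gripper value outside its range is refused whole. The fingers move at their own pace and stop on an object; FORCE is the grip in N (left out, the last holds). Time passes only in rows, so rows that do not move let the fingers close, or fill a call up. It gives the time, the measured TCP pose, the force, the opening and the grip force at its end, in the units of the state.
- sensors.read_state(): the state, without advancing time (a new reading comes with each control period).
- viewer.read_camera(name): name is "side" or "top" or "wrist"; returns the picture (420x560x3 uint8, red, green, blue); there is no depth.
- viewer.camera_params(name): a dict with "K" (3x3 intrinsics, pixels), "world_to_cam" (4x4, takes a point from world to camera coordinates). Camera axes: x right, y down, z forward; pixel columns grow to the right and rows downward; lengths in m; the calibration is good to about 2 mm. A picture is of the moment at which its call begins: read the wrist's pose just before it. camera_params takes no time and is no camera call; for the wrist camera it gives the pose at the moment of the call.
- job.finish_job(): hands the job in; it is judged then, once.
The state is a dict: "time": time; "q": joint angles; "joint_vel": joint speeds; "joint_torque": joint torques, N m; "tool_pos": TCP position; "tcp_rot": TCP orientation; "wrist_force": force on the tool from outside, world axes, zero at the start; "torque": the same for the moment, N m; "width": opening from 0.0 (shut) to 1.0 (fully open); "grip_force": force on a finger pad.
Only numpy, scipy, OpenCV 4.12 (cv2) and the standard library are available. Lean on these libraries where they do the work, as an engineer would, in place of code of your own. Each camera call takes 0.05 s, during which the arm holds its last target. There are 200 camera calls.

## Working session

There is one attempt and no reset: what is moved stays moved. The work goes in short steps, Python scripts to look and compute and a shell command to move; the robot and the scene stay as the last step left them, time stands still between calls to the robot, and variables do not carry over. Pictures are saved under pics/ and viewed, at most 14 in all, crops included, and the job is handed in when it is done.

```bash
ls; mkdir -p pics
python3 - <<'E'
from workcell import sensors, viewer, job
import cv2, numpy as np
s=sensors.read_state(); print(s)
for n in ("top","side"):
    im=viewer.read_camera(n); cv2.imwrite(f"pics/{n}0.png",im[:,:,::-1])
    p=viewer.camera_params(n); print(n,np.round(p["K"],1).tolist(),np.round(p["world_to_cam"],4).tolist())
E
```

```text
pics
{'time': 0.0, 'q': array([ 1.26411510e+00,  2.64755732e-01,  1.60540590e+00, -1.12448008e-05,
        1.27371666e+00, -3.69060402e-02]), 'joint_vel': array([-1.07395866e-03,  5.73240836e-05, -7.92942762e-04,  6.85996761e-04,
        1.69820413e-03,  1.77130641e-03]), 'joint_torque': array([ 1.68099145e-03, -5.15106654e+01, -3.67323089e+01,  1.52803773e-05,
        1.27384550e-02,  3.83652491e-06]), 'tool_pos': array([0.1796792 , 0.64986455, 0.22994308]), 'tcp_rot': array([-0.42242148, -3.11267789,  0.00353989]), 'wrist_force': array([-0.18000856, -0.08424846, -0.22661497]), 'torque': array([-0.03704891, -0.02788281,  0.01072341]), 'grip_force': 0.0, 'width': 1.0013683323327955}
top [[497.2, 0.0, 275.7], [0.0, 497.2, 201.5], [0.0, 0.0, 1.0]] [[-0.0021, -1.0, 0.0057, -0.1], [-0.9967, 0.0016, -0.0814, 0.56], [0.0814, -0.0059, -0.9967, 1.535], [0.0, 0.0, 0.0, 1.0]]
side [[416.0, 0.0, 275.0], [0.0, 416.0, 207.4], [0.0, 0.0, 1.0]] [[0.9993, -0.034, 0.0163, -0.5749], [-0.0088, -0.6313, -0.7755, 0.0107], [0.0367, 0.7748, -0.6311, 1.0877], [0.0, 0.0, 0.0, 1.0]]
```

View pics/top0.png

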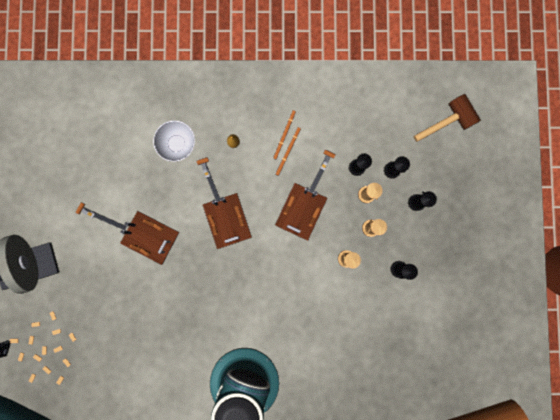

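View pics/side0.png

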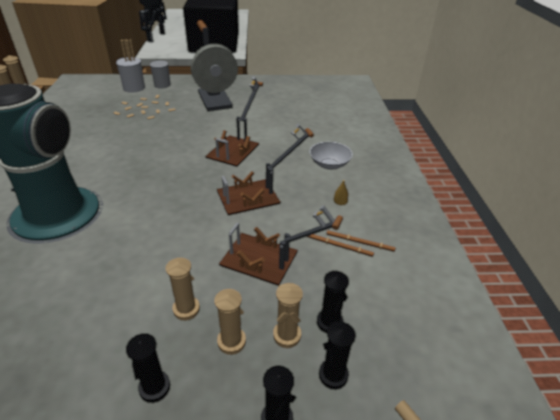

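Top view: pale figures at (349,260), (374,228), (371,193). Black look-alikes at (360,163), (397,166), (422,201), (404,270). Cradles at (150,238), (227,221), (301,212), with keepers open and leaning away from the robot. The bowl is at (175,140), the bob at (233,141), and the sticks are near (285,143). Only the pale ones fit "pale wood", and I'll confirm that in an enlarged crop.

```bash
cat > h.py <<'E'
import cv2, numpy as np
from workcell import sensors, viewer, job
from scipy.spatial.transform import Rotation as R
def P(n): p=viewer.camera_params(n); return np.array(p["K"]),np.array(p["world_to_cam"])
def ray(n,uv,cp=None):
    K,W=cp or P(n); d=np.linalg.inv(K)@[uv[0],uv[1],1]; Rm=W[:3,:3]; return -Rm.T@W[:3,3], Rm.T@d
def onz(n,uv,z,cp=None):
    c,d=ray(n,uv,cp); return c+d*(z-c[2])/d[2]
def proj(n,X,cp=None):
    K,W=cp or P(n); q=K@(W[:3,:3]@np.array(X)+W[:3,3]); return q[:2]/q[2]
E
python3 - <<'E'
from h import *
im=cv2.imread("pics/top0.png"); hsv=cv2.cvtColor(im,cv2.COLOR_BGR2HSV)
cv2.imwrite("pics/c_top.png",cv2.resize(im[130:290,195:445],None,fx=3.2,fy=3.2,interpolation=cv2.INTER_CUBIC))
h,s,v=cv2.split(hsv)
pale=((h>8)&(h<28)&(s>70)&(v>150)).astype(np.uint8)
n,l,st,ce=cv2.connectedComponentsWithStats(pale)
for i in range(1,n):
    if st[i,4]>120: print("pale",st[i],ce[i].round(1), onz("top",ce[i],.1).round(3))
board=(((h<12)|(h>172))&(s>90)&(v<130)&(v>30)).astype(np.uint8); board[:100]=0
board=cv2.morphologyEx(board,cv2.MORPH_OPEN,np.ones((5,5),np.uint8))
cs,_=cv2.findContours(board,cv2.RETR_EXTERNAL,cv2.CHAIN_APPROX_NONE)
for c in cs:
    if 900<cv2.contourArea(c)<4000:
        W=np.array([onz("top",p[0],.01)[:2] for p in c],np.float32)
        (x,y),wh,a=cv2.minAreaRect(W); print("board",c[:,0].mean(0).round(),round(x,3),round(y,3),np.round(wh,3),round(a,1))
E
```

```text
pale [273 110  23  49 192] [284. 134.] [ 0.757 -0.126  0.1  ]
pale [415 114  44  27 323] [436.3 126.7] [ 0.779 -0.586  0.1  ]
pale [276 127  25  48 196] [287.7 150.8] [ 0.706 -0.137  0.1  ]
pale [358 183  25  20 308] [370.7 191.9] [ 0.582 -0.384  0.1  ]
pale [362 219  25  18 307] [375.  227.3] [ 0.476 -0.395  0.1  ]
pale [338 250  23  19 303] [349.5 259.3] [ 0.382 -0.318  0.1  ]
board [149. 238.] 0.448 0.297 [0.147 0.113] 63.2
board [227. 220.] 0.501 0.053 [0.147 0.112] 18.6
board [301. 212.] 0.53 -0.18 [0.112 0.147] 65.0
```

View pics/c_top.png

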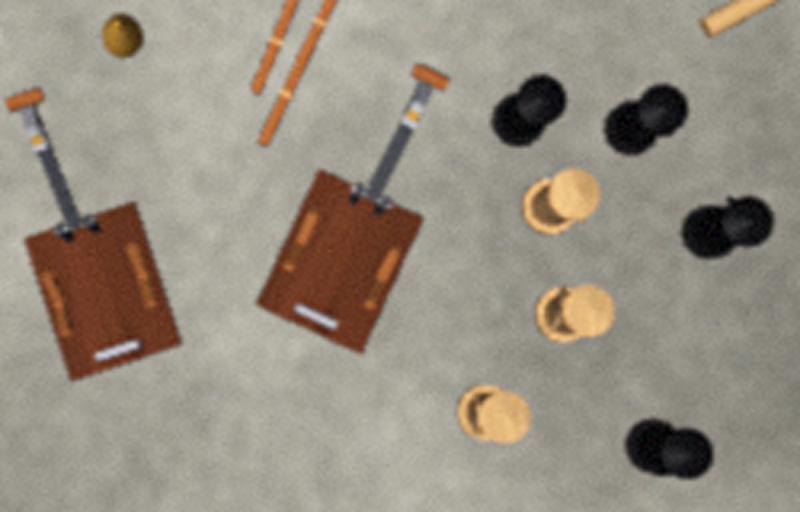

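The crop confirms three pale figures with hats at about (353,260), (379,227) and (374,191), standing next to four black look-alikes. The board sizes (147x113 mm) match the spec. I'll move now, logging joints along the way to calibrate the arm's kinematics.

```bash
cat >> h.py <<'E'
def Rt(bear,elev,yb=None):
    """tool z along bearing/elev(deg, + = above horizon); tool y horizontal at bearing yb-ish"""
    b,e=np.radians([bear,elev]); z=np.array([np.cos(e)*np.cos(b),np.cos(e)*np.sin(b),np.sin(e)])
    y=np.array([-np.sin(b),np.cos(b),0]); x=np.cross(y,z); return np.c_[x,y,z]
def down(xb):
    b=np.radians(xb); x=np.array([np.cos(b),np.sin(b),0]); z=np.array([0,0,-1.]); return np.c_[x,np.cross(z,x),z]
def cur():
    s=sensors.read_state(); return np.array(s["tool_pos"]),R.from_rotvec(s["tcp_rot"]).as_matrix(),s
from scipy.linalg import logm,expm
def rows(p,M,n=None,p0=None,M0=None):
    if p0 is None: p0,M0,_=cur()
    T0=np.eye(4);T0[:3,:3]=M0;T0[:3,3]=p0;T=np.eye(4);T[:3,:3]=M;T[:3,3]=p
    L=np.real(logm(np.linalg.inv(T0)@T))
    w=np.degrees(np.linalg.norm([L[2,1],L[0,2],L[1,0]])); d=np.linalg.norm(L[:3,3])*1000
    k=n or int(np.ceil(max(w/7.5,d/42,1))); E=expm(L/k)
    print(k,"rows of",(E[:3,3]*1000).round(1).tolist(),np.degrees(R.from_matrix(E[:3,:3]).as_rotvec()).round(2).tolist())
def log():
    s=sensors.read_state(); open("log.txt","a").write(repr([list(s["q"]),list(s["tool_pos"]),list(s["tcp_rot"])])+"\n")
    print(np.round(s["time"],1),np.round(s["q"],3).tolist(),np.round(s["tool_pos"],3).tolist(),"F",np.round(s["wrist_force"],1).tolist(),"w",round(s["width"]*85.4,1),"g",round(s["grip_force"],1))
E
python3 - <<'E'
from h import *
log()
for n,uv in dict(A=(352.8,260),B=(378.75,227.2),C=(374.4,190.6)).items(): print(n,onz("top",uv,.128).round(3))
for n,uv in dict(A=(486/3.2+195,130+413/3.2),B=(567/3.2+195,130+313/3.2),C=(550/3.2+195,130+206/3.2)).items(): print("plinth",n,onz("top",uv,.012).round(3))
rows([.45,.2,.30],down(130));
E
```

```text
0.1 [1.264, 0.265, 1.605, 0.0, 1.274, -0.037] [0.18, 0.65, 0.23] F [-0.8, 0.3, -0.0] w 85.3 g 0.0
A [ 0.381 -0.323  0.128]
B [ 0.476 -0.401  0.128]
C [ 0.583 -0.39   0.128]
plinth A [ 0.38  -0.324  0.012]
plinth B [ 0.477 -0.405  0.012]
plinth C [ 0.583 -0.39   0.012]
13 rows of [-36.3, -19.0, -5.4] [-0.01, 0.0, 2.66]
```

```bash
python3 -m inch '[-36,-19,-5,0,0,2.7,60,-36,-19,-5,0,0,2.7,60,-36,-19,-5,0,0,2.7,60,-36,-19,-5,0,0,2.7,60,-36,-19,-5,0,0,2.7,60,-36,-19,-5,0,0,2.7,60,-36,-19,-5,0,0,2.7,60,-36,-19,-5,0,0,2.7,60]' 40; python3 -c "from h import *;log()"
python3 -m inch '[-36,-19,-5,0,0,2.7,60,-36,-19,-5,0,0,2.7,60,-36,-19,-5,0,0,2.7,60,-36,-19,-5,0,0,2.7,60,-36,-19,-5,0,0,2.7,60,0,0,0,0,0,0,60,0,0,0,0,0,0,60,0,0,0,0,0,0,60]'; python3 -c "from h import *;log()"
python3 -m inch '[0,0,0,8,0,0,60,0,0,0,8,0,0,60,0,0,0,8,0,0,60,0,0,0,8,0,0,60,0,0,0,0,8,0,60,0,0,0,0,8,0,60,0,0,0,0,8,0,60,0,0,0,0,0,0,60]'; python3 -c "from h import *;log()"
```

```text
time: 0.9
tool_pos: [0.3765, 0.3913, 0.2709]
tcp_rot: [-1.001, -2.978, 0.001]
wrist_force: [1.0, 0.4, 0.0]
width: 0.702
grip_force: 0.0
0.9 [0.759, -0.009, 1.837, -0.0, 1.315, -0.163] [0.376, 0.391, 0.271] F [1.0, 0.4, 0.0] w 60.0 g 0.0
time: 1.7
tool_pos: [0.4441, 0.2024, 0.2958]
tcp_rot: [-1.34, -2.84, 0.0]
wrist_force: [0.5, 0.5, -0.6]
width: 0.708
grip_force: 0.0
1.7 [0.376, -0.13, 1.905, 0.001, 1.368, -0.313] [0.444, 0.202, 0.296] F [0.5, 0.5, -0.6] w 60.5 g 0.0
time: 2.5
tool_pos: [0.445, 0.2009, 0.2938]
tcp_rot: [-1.207, -2.191, 0.423]
wrist_force: [-0.6, -0.3, -0.8]
width: 0.7
grip_force: 0.0
2.5 [0.253, 0.311, 1.575, 0.179, 1.922, -0.307] [0.445, 0.201, 0.294] F [-0.6, -0.3, -0.8] w 59.7 g 0.0
```

```bash
cat >> h.py <<'E'
from scipy.optimize import least_squares
Rz=lambda a:R.from_euler('z',a).as_matrix(); Ry=lambda a:R.from_euler('y',a).as_matrix()
def fk(q,k):
    d1,l2,l3,off,L=k[:5]; A=Rz(q[0]); B=A@Ry(q[1]); C=B@Ry(q[2]); D=C@Rz(q[3])@Ry(q[4])@Rz(q[5]+np.pi/2*k[5])
    return A@[0,off,d1]+B@[0,0,l2]+C@[0,0,l3]+D@[0,0,L], D
lo=np.array([-2.63,-.94,.31,-1.31,0,-2.55]);hi=np.array([2.63,2.18,2.57,4.45,2.66,2.55])
def ik(p,M,k,seeds=None):
    best=None
    for s in (seeds if seeds is not None else [[np.arctan2(p[1],p[0]),.2,1.8,a,b,c] for a in (0,1.57,3.1,4.2,-1.2) for b in (.6,1.4) for c in (-1.6,0,1.6)]):
        f=lambda q:np.r_[(fk(q,k)[0]-p)*5,(R.from_matrix(M.T@fk(q,k)[1]).as_rotvec())]
        r=least_squares(f,np.clip(s,lo+.01,hi-.01),bounds=(lo,hi),max_nfev=60)
        if best is None or r.cost<best.cost-1e-9: best=r
        if best.cost<1e-7 and seeds is None: break
    return best.x,np.sqrt(2*best.cost)
def kin():
    return np.array(eval(open("kin.txt").read()))
E
python3 - <<'E'
from h import *
S=[eval(l) for l in open("log.txt")]
for sg in (1,-1):
    f=lambda k:np.concatenate([np.r_[fk(q,np.r_[k,sg])[0]-p] for q,p,r in S])
    r=least_squares(f,[.3,.45,.55,.025,.25]); print(sg,r.x.round(4),np.abs(r.fun).max(), [np.round(R.from_matrix(R.from_rotvec(w).as_matrix().T@fk(q,np.r_[r.x,sg])[1]).magnitude(),3) for q,p,w in S])
    if sg==1: open("kin.txt","w").write(repr(list(r.x)+[sg]))
E
```

```text
1 [0.2507 0.5117 0.5659 0.0249 0.3477] 1.540245502451576e-05 [np.float64(0.0), np.float64(0.0), np.float64(0.0), np.float64(0.0)]
-1 [0.2507 0.5117 0.5659 0.0249 0.3477] 1.540245502451576e-05 [np.float64(3.142), np.float64(3.142), np.float64(3.142), np.float64(3.142)]
```

```bash
cat >> h.py <<'E'
K=kin()
def aik(p,M):
    d1,l2,l3,off,L=K[:5]; w=np.array(p)-L*M[:,2]; r=np.hypot(w[0],w[1])
    q1=np.arctan2(w[1],w[0])-np.arcsin(off/r); X=np.sqrt(r*r-off*off); Z=w[2]-d1
    c=(X*X+Z*Z-l2*l2-l3*l3)/(2*l2*l3)
    if abs(c)>1: return None
    q3=np.arccos(c); q2=np.arctan2(X,Z)-np.arctan2(l3*np.sin(q3),l2+l3*np.cos(q3))
    N=Ry(-(q2+q3))@Rz(-q1)@M; q5=np.arccos(np.clip(N[2,2],-1,1)); q4=np.arctan2(N[1,2],N[0,2]); q6=np.arctan2(N[2,1],-N[2,0])-np.pi/2
    q4=(q4+1.31)%(2*np.pi)-1.31; q6=(q6+np.pi)%(2*np.pi)-np.pi
    q=np.array([q1,q2,q3,q4,q5,q6]); return q
def ok(q,m=.03): return q is not None and np.all(q>lo+m) and np.all(q<hi-m)
def grasp_poses(P,h,dip,b):
    for s in (1,-1):
        M=Rt(b,-dip); M=M@np.diag([s,s,1.]); yield s,np.array([P[0],P[1],h])+.019*M[:,2],M
F=dict(A=(.381,-.3235),B=(.4765,-.403),C=(.583,-.39))
CR={1:(.448,.297,63.2),2:(.501,.053,18.6),3:(.53,-.18,-25.)}
def place_pose(c,hat,dip,s,h=.070,lift=0.):
    """figure mid at seat; hat=+1/-1 along cradle y; grip at h above foot"""
    x,y,a=CR[c]; t=np.radians(a+90); ax=hat*np.array([np.cos(t),np.sin(t),0]); d=np.radians(dip)
    z=-np.sin(d)*ax+np.cos(d)*np.array([0,0,-1.])
    # figure axis in tool: upright grasp M: up = cos(d)*(-s? )x - sin(d) z ; take from Rt
    M0=Rt(0,-dip)@np.diag([s,s,1.]); up=M0.T@[0,0,1.]
    xx=(ax-up[2]*z)/up[0]; M=np.c_[xx,np.cross(z,xx),z]
    g=np.array([x,y,.055+lift])+(h-.07)*ax
    return g+.019*z,M
E
python3 - <<'E'
from h import *
k=K
q=[.253,.311,1.575,.179,1.922,-.307]; p,M=fk(q,K); print(aik(p,M).round(3))
for f,P in F.items():
  for dip in (0,15,30,45,55):
    o=[]
    for b in range(-180,180,15):
      for s,p,M in grasp_poses(P,.09,dip,b):
        q=aik(p,M)
        if ok(q): w=p-K[4]*M[:,2]; o.append(f"{b}:{s:+d}({q[3]:.1f},{q[4]:.1f})")
    print(f,dip,' '.join(o))
for c in CR:
  for dip in (0,15,30,45):
    o=[]
    for hat in (1,-1):
      for s in (1,-1):
        for lift in (0,.25):
          q=aik(*place_pose(c,hat,dip,s,.09,lift))
          o.append(f"hat{hat:+d} s{s:+d} {'ok' if ok(q) else 'NO'}({q[3]:.1f},{q[4]:.1f},{q[5]:.1f})")
    print(c,dip,' '.join(o))
E
```

```text
[ 0.253  0.311  1.575  0.179  1.922 -0.307]
A 0 -180:+1(-0.6,2.2) -180:-1(-0.6,2.2) -165:+1(-0.7,2.1) -165:-1(-0.7,2.1) -150:+1(-0.9,1.9) -150:-1(-0.9,1.9) -135:+1(-1.0,1.8) -135:-1(-1.0,1.8) -120:+1(-1.2,1.7) -120:-1(-1.2,1.7) -75:+1(4.3,1.6) -75:-1(4.3,1.6) 0:+1(1.7,1.6) 0:-1(1.7,1.6) 15:+1(1.4,1.6) 15:-1(1.4,1.6) 30:+1(1.2,1.7) 30:-1(1.2,1.7) 45:+1(1.0,1.8) 45:-1(1.0,1.8) 60:+1(0.9,1.9) 60:-1(0.9,1.9) 75:+1(0.7,2.0) 75:-1(0.7,2.0) 90:+1(0.6,2.1) 90:-1(0.6,2.1) 105:+1(0.4,2.2) 105:-1(0.4,2.2) 120:+1(0.2,2.3) 120:-1(0.2,2.3) 135:+1(0.0,2.3) 135:-1(0.0,2.3) 150:+1(-0.2,2.3) 150:-1(-0.2,2.3) 165:+1(-0.4,2.2) 165:-1(-0.4,2.2)
A 15 -180:+1(-0.5,2.0) -180:-1(-0.5,2.0) -165:+1(-0.6,1.9) -165:-1(-0.6,1.9) -150:+1(-0.8,1.8) -150:-1(-0.8,1.8) -135:+1(-0.9,1.6) -135:-1(-0.9,1.6) -120:+1(-1.1,1.5) -120:-1(-1.1,1.5) 0:+1(1.6,1.3) 0:-1(1.6,1.3) 15:+1(1.4,1.4) 15:-1(1.4,1.4) 30:+1(1.1,1.5) 30:-1(1.1,1.5) 45:+1(1.0,1.6) 45:-1(1.0,1.6) 60:+1(0.8,1.7) 60:-1(0.8,1.7) 75:+1(0.7,1.8) 75:-1(0.7,1.8) 90:+1(0.5,1.9) 90:-1(0.5,1.9) 105:+1(0.4,2.0) 105:-1(0.4,2.0) 120:+1(0.2,2.1) 120:-1(0.2,2.1) 135:+1(0.0,
[... 10450 characters left out ...]
,0.9,-3.1) hat-1 s-1 NO(0.0,1.3,-3.1)
3 15 hat+1 s+1 NO(-0.3,1.0,-2.7) hat+1 s+1 NO(-0.3,1.4,-2.8) hat+1 s-1 ok(-0.3,1.0,0.4) hat+1 s-1 ok(-0.3,1.4,0.3) hat-1 s+1 ok(0.3,0.9,-0.3) hat-1 s+1 ok(0.3,1.4,-0.2) hat-1 s-1 NO(0.3,0.9,2.8) hat-1 s-1 NO(0.3,1.4,3.0)
3 30 hat+1 s+1 ok(-0.6,1.1,-2.4) hat+1 s+1 NO(-0.5,1.5,-2.7) hat+1 s-1 ok(-0.6,1.1,0.7) hat+1 s-1 ok(-0.5,1.5,0.5) hat-1 s+1 ok(0.6,1.0,-0.6) hat-1 s+1 ok(0.5,1.4,-0.4) hat-1 s-1 ok(0.6,1.0,2.5) hat-1 s-1 NO(0.5,1.4,2.8)
3 45 hat+1 s+1 ok(-0.7,1.3,-2.3) hat+1 s+1 NO(-0.7,1.6,-2.5) hat+1 s-1 ok(-0.7,1.3,0.9) hat+1 s-1 ok(-0.7,1.6,0.6) hat-1 s+1 ok(0.8,1.2,-0.9) hat-1 s+1 ok(0.7,1.5,-0.5) hat-1 s-1 ok(0.8,1.2,2.3) hat-1 s-1 NO(0.7,1.5,2.6)
```

```bash
cat >> h.py <<'E'
def seg(p0,M0,p1,M1,n=None):
    T0=np.eye(4);T0[:3,:3]=M0;T0[:3,3]=p0;T=np.eye(4);T[:3,:3]=M1;T[:3,3]=p1
    L=np.real(logm(np.linalg.inv(T0)@T)); w=np.degrees(np.linalg.norm([L[2,1],L[0,2],L[1,0]])); d=np.linalg.norm(L[:3,3])*1000
    k=n or int(np.ceil(max(w/7.5,d/42,1)))
    E=expm(L/k); qs=[aik((T0@expm(L*t))[:3,3],(T0@expm(L*t))[:3,:3]) for t in np.linspace(0,1,k+1)]
    zs=[(T0@expm(L*t))[2,3] for t in np.linspace(0,1,k+1)]
    good=all(ok(q,.01) for q in qs); st=np.abs(np.diff(qs,axis=0)).max(0) if all(q is not None for q in qs) else None
    fast=None if st is None else (st/np.array([2.57,2.57,3.14,3.14,3.14,3.14])/.07).max().round(2)
    print(f"{k} rows {(E[:3,3]*1000).round(1).tolist()} {np.degrees(R.from_matrix(E[:3,:3]).as_rotvec()).round(2).tolist()} ok={good} speed={fast} zmin={min(zs):.3f}", "" if good else [np.round(q,2).tolist() if q is not None else None for q in qs[::max(1,k//5)]])
def plan(wps):
    p,M,_=cur()
    for w in wps:
        seg(p,M,w[0],w[1],w[2] if len(w)>2 else None); p,M=w[0],w[1]
E
python3 - <<'E'
from h import *
for c,uv in {1:(80,208),2:(25/3.2+195,130+98/3.2),3:(430/3.2+195,130+77/3.2)}.items():
    x,y,a=CR[c]; a=np.radians(a); ex=np.array([np.cos(a),np.sin(a)]); ey=np.array([-ex[1],ex[0]])
    o=[]
    for th in np.arange(2,2.75,.01):
        X=np.r_[np.array([x,y])+ex*(.062-.142*np.cos(th)),.082+.142*np.sin(th)]; o.append((np.hypot(*(proj("top",X)-uv)),th))
    print(c,min(o))
for b in (0,10,20):
  for s in (1,-1):
    _,p,M=list(grasp_poses(F["A"],.09,30,b))[0 if s==1 else 1]
    up=np.array([0,0,.16]); print(b,s); plan([(p+up,M),(p,M)])
    print(" place"); 
    for hat in (1,-1):
      a=place_pose(3,hat,30,s,.09,.15);a0=place_pose(3,hat,30,s,.09,.002); print(hat); seg(p+up+[0,0,.08],M,*a); seg(*a,*a0)
E
```

```text
1 (np.float64(0.6604848234360907), np.float64(2.569999999999988))
2 (np.float64(0.27753813557527773), np.float64(2.46999999999999))
3 (np.float64(0.7456905083438945), np.float64(2.429999999999991))
0 1
15 rows [-14.6, -31.9, 14.8] [-3.28, -6.02, -2.82] ok=False speed=27.19 zmin=0.237 [[0.25, 0.31, 1.58, 0.18, 1.92, -0.31], [0.26, -0.04, 1.88, -0.05, 1.69, -0.5], [0.16, -0.41, 2.18, -0.22, 1.43, -0.76], [-0.27, -0.76, 2.42, -0.14, 1.08, -1.37], [-1.06, -0.73, 2.54, 0.68, 0.92, -2.71], [-1.36, -0.24, 2.44, 1.24, 1.11, 2.65]]
4 rows [34.6, 0.0, 20.0] [0.0, 0.0, 0.0] ok=False speed=0.63 zmin=0.080 [[-1.36, -0.24, 2.44, 1.24, 1.11, 2.65], [-1.36, -0.16, 2.47, 1.29, 1.08, 2.53], [-1.36, -0.07, 2.49, 1.35, 1.05, 2.4], [-1.36, 0.04, 2.51, 1.42, 1.03, 2.27], [-1.36, 0.15, 2.51, 1.49, 1.01, 2.13]]
 place
1
15 rows [-11.6, 7.3, 12.9] [-1.23, 5.29, -4.6] ok=False speed=28.18 zmin=0.189 [[-1.36, -0.35, 2.36, 1.15, 1.18, 2.85], [-1.05, -0.35, 2.2, 0.79, 1.04, 3.08], [-0.73, -0.26, 2.06, 0.37, 1.0, -2.94], [-0.45, -0.12, 1.94, -0.01, 1.07, -2.73], [-0.23, 0.04, 1.87, -0.29, 1.2, -2.62], [-0.06, 0.2
[... 6038 characters left out ...]
-6.07, -3.43] ok=True speed=0.62 zmin=0.189 
4 rows [18.5, -0.0, 32.0] [-0.0, 0.0, -0.0] ok=True speed=0.28 zmin=0.041 
-1
20 rows [-3.0, -4.9, 9.8] [-1.85, -2.09, 6.89] ok=False speed=0.88 zmin=0.189 [[-1.36, -0.13, 2.18, 1.04, 1.45, -0.49], [-1.22, -0.26, 2.25, 0.95, 1.22, 0.15], [-1.01, -0.29, 2.24, 0.75, 1.06, 0.9], [-0.83, -0.2, 2.15, 0.55, 1.06, 1.63], [-0.73, -0.04, 2.03, 0.48, 1.15, 2.21], [-0.7, 0.14, 1.92, 0.53, 1.27, 2.67]]
4 rows [18.5, 0.0, 32.0] [-0.0, 0.0, -0.0] ok=False speed=0.3 zmin=0.041 [[-0.7, 0.14, 1.92, 0.53, 1.27, 2.67], [-0.7, 0.18, 1.95, 0.54, 1.21, 2.63], [-0.7, 0.22, 1.98, 0.56, 1.15, 2.59], [-0.7, 0.27, 2.0, 0.57, 1.09, 2.55], [-0.7, 0.32, 2.02, 0.6, 1.04, 2.51]]
```

```bash
python3 -m inch '[-29.8,6,-18.8,-5.34,3.05,4.22,76,-29.8,6,-18.8,-5.34,3.05,4.22,76,-29.8,6,-18.8,-5.34,3.05,4.22,76,-29.8,6,-18.8,-5.34,3.05,4.22,76,-29.8,6,-18.8,-5.34,3.05,4.22,76,-29.8,6,-18.8,-5.34,3.05,4.22,76,-29.8,6,-18.8,-5.34,3.05,4.22,76,-29.8,6,-18.8,-5.34,3.05,4.22,76]' 50 >/dev/null
python3 -m inch '[-29.8,6,-18.8,-5.34,3.05,4.22,76,-29.8,6,-18.8,-5.34,3.05,4.22,76,-29.8,6,-18.8,-5.34,3.05,4.22,76,-29.8,6,-18.8,-5.34,3.05,4.22,76,-29.8,6,-18.8,-5.34,3.05,4.22,76,-29.8,6,-18.8,-5.34,3.05,4.22,76,-29.8,6,-18.8,-5.34,3.05,4.22,76,-29.8,6,-18.8,-5.34,3.05,4.22,76]' >/dev/null
python3 -m inch '[-29.8,6,-18.8,-5.34,3.05,4.22,76,-29.8,6,-18.8,-5.34,3.05,4.22,76,0,0,0,0,0,0,76,0,0,0,0,0,0,76,0,0,0,0,0,0,76,0,0,0,0,0,0,76,0,0,0,0,0,0,76,0,0,0,0,0,0,76]' >/dev/null
python3 - <<'E'
from h import *
log()
_,p,M=list(grasp_poses(F["A"],.09,30,10))[1]
plan([(p+[0,0,.16],M),(p,M)])
im=viewer.read_camera("top"); h,s,v=cv2.split(cv2.cvtColor(im,cv2.COLOR_RGB2HSV))
im=viewer.read_camera("wrist"); cv2.imwrite("pics/w1.png",im[:,:,::-1])
for n,P in F.items(): print(n,proj("wrist",[*P,.14]).round(),proj("wrist",[*P,0]).round())
E
```

```text
4.9 [-1.369, -0.122, 2.344, 1.154, 1.25, -0.579] [0.399, -0.32, 0.243] F [0.3, -0.3, -0.6] w 75.8 g 0.0
1 rows [-3.3, 0.0, -0.1] [-0.28, -0.22, 0.32] ok=True speed=0.03 zmin=0.241 
4 rows [-34.6, -0.0, 20.0] [-0.0, 0.0, -0.0] ok=True speed=0.56 zmin=0.081 
A [274. 376.] [274. 418.]
B [382. 279.] [353. 341.]
C [366. 196.] [345. 267.]
```

View pics/w1.png

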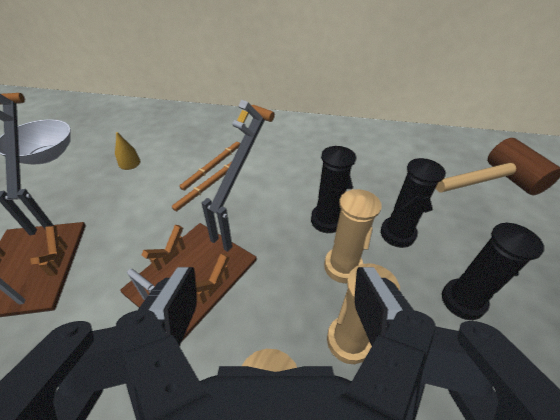

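Wrist view: figure A's hat is at (270,360), midway between the fingers. B at (375,280) and C at (360,205) are where predicted. Descending and gripping.

```bash
python3 -m inch '[-3,0,0,-0.3,-0.2,0.3,76,-28,0,16,0,0,0,76,-28,0,16,0,0,0,76,-28,0,16,0,0,0,76,-28,0,16,0,0,0,76,-27,0,16,0,0,0,76,0,0,0,0,0,0,76,0,0,0,0,0,0,76]' 50; python3 -m inch '[0,0,0,0,0,0,35,0,0,0,0,0,0,35,0,0,0,0,0,0,35,0,0,0,0,0,0,35,0,0,0,0,0,0,35,0,0,0,0,0,0,35,0,0,0,0,0,0,35,0,0,0,0,0,0,35]'; python3 -m inch '[9,0,-5,0,0,0,35,9,0,-5,0,0,0,35,17,0,-10,0,0,0,35,17,0,-10,0,0,0,35,26,0,-15,0,0,0,35,26,0,-15,0,0,0,35,26,0,-15,0,0,0,35,26,0,-15,0,0,0,35]'
python3 - <<'E'
from h import *
log()
im=viewer.read_camera("wrist"); cv2.imwrite("pics/w2.png",im[:,:,::-1])
E
```

```text
time: 5.8
tool_pos: [0.3965, -0.3202, 0.0797]
tcp_rot: [-2.636, -0.224, -1.523]
wrist_force: [-0.1, -0.1, 0.4]
width: 0.891
grip_force: 0.0
time: 6.6
tool_pos: [0.397, -0.3215, 0.0814]
tcp_rot: [-2.637, -0.229, -1.528]
wrist_force: [-1.0, -0.5, 6.0]
width: 0.459
grip_force: 48.8
time: 7.4
tool_pos: [0.3961, -0.32, 0.2611]
tcp_rot: [-2.639, -0.227, -1.522]
wrist_force: [0.1, 0.2, -0.6]
width: 0.457
grip_force: 49.7
7.4 [-1.374, -0.16, 2.334, 1.137, 1.265, -0.527] [0.396, -0.32, 0.261] F [0.1, 0.2, -0.6] w 39.1 g 49.7
```

View pics/w2.png

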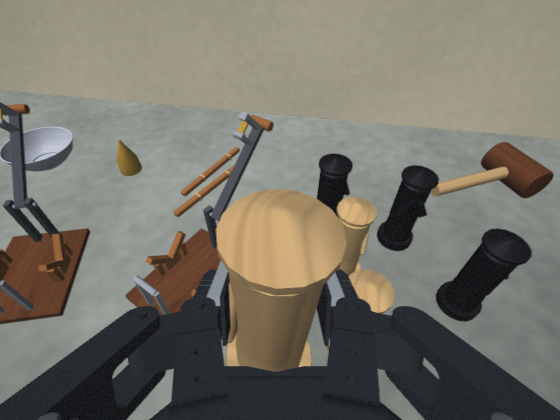

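Figure A is held upright and square between the pads (hat at (280,235)). Next I plan the laying into cradle 3.

Run:
```python
from h import *
plan([place_pose(3,1,30,-1,.09,.18),place_pose(3,1,30,-1,.09,.003)])
```

```text
14 rows [14.5, -4.3, 8.2] [1.16, -5.88, -4.19] ok=True speed=0.67 zmin=0.219 
5 rows [17.7, -0.0, 30.7] [-0.0, 0.0, -0.0] ok=True speed=0.27 zmin=0.042
```

```bash
python3 -m inch '[14.5,-4.3,8.2,1.16,-5.88,-4.19,35,14.5,-4.3,8.2,1.16,-5.88,-4.19,35,14.5,-4.3,8.2,1.16,-5.88,-4.19,35,14.5,-4.3,8.2,1.16,-5.88,-4.19,35,14.5,-4.3,8.2,1.16,-5.88,-4.19,35,14.5,-4.3,8.2,1.16,-5.88,-4.19,35,14.5,-4.3,8.2,1.16,-5.88,-4.19,35,14.5,-4.3,8.2,1.16,-5.88,-4.19,35]' >/dev/null
python3 -m inch '[14.5,-4.3,8.2,1.16,-5.88,-4.19,35,14.5,-4.3,8.2,1.16,-5.88,-4.19,35,14.5,-4.3,8.2,1.16,-5.88,-4.19,35,14.5,-4.3,8.2,1.16,-5.88,-4.19,35,14.5,-4.3,8.2,1.16,-5.88,-4.19,35,14.5,-4.3,8.2,1.16,-5.88,-4.19,35,0,0,0,0,0,0,35,0,0,0,0,0,0,35]'
python3 - <<'E'
from h import *
log()
plan([place_pose(3,1,30,-1,.09,.18),place_pose(3,1,30,-1,.09,.003)])
im=viewer.read_camera("side"); cv2.imwrite("pics/s1.png",im[:,:,::-1])
im=viewer.read_camera("wrist"); cv2.imwrite("pics/w3.png",im[:,:,::-1])
t=viewer.read_camera("top")
a=cv2.imread("pics/s1.png");cv2.imwrite("pics/sw1.png",cv2.resize(np.hstack([a,cv2.imread("pics/w3.png")]),(800,300)))
E
```

```text
time: 9.05
tool_pos: [0.5327, -0.1673, 0.2114]
tcp_rot: [2.359, 1.509, -0.633]
wrist_force: [-0.2, -0.5, -0.9]
width: 0.456
grip_force: 51.3
9.0 [-0.061, 0.187, 1.822, -0.487, 1.371, 0.529] [0.533, -0.167, 0.211] F [-0.2, -0.5, -0.9] w 38.9 g 51.3
1 rows [-5.5, 2.8, -5.2] [-0.35, -0.28, 0.31] ok=True speed=0.03 zmin=0.211 
5 rows [17.7, -0.0, 30.7] [-0.0, 0.0, -0.0] ok=True speed=0.27 zmin=0.042
```

View pics/sw1.png

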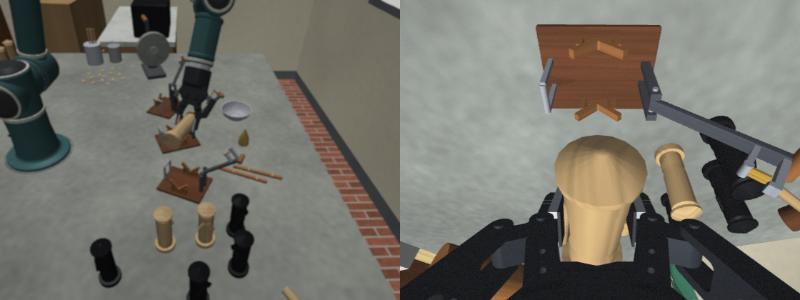

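Run:
```python
from h import *
cp=P("wrist")
for c in CR: print(c,(proj("wrist",[*CR[c][:2],.01],cp)*[400/560,300/420]).round())
for n in F: print(n,(proj("wrist",[*F[n],.07],cp)*[400/560,300/420]).round())
p,M,_=cur(); print(M.round(2)); print(-cp[1][:3,:3].T@cp[1][:3,3])
```

```text
1 [-3169. -4597.]
2 [  28. -188.]
3 [198.  73.]
A [157. 190.]
B [222. 200.]
C [277. 182.]
[[ 0.37  0.91 -0.21]
 [ 0.79 -0.42 -0.45]
 [-0.49 -0.   -0.87]]
[ 0.59017117 -0.04793106  0.30131404]
```

The projections match: it is cradle 3 and the figure is over it, hat toward +y. Lowering.

```bash
python3 -m inch '[-5.5,2.8,-5.2,-0.35,-0.28,0.31,35,18,0,31,0,0,0,35,18,0,31,0,0,0,35,18,0,31,0,0,0,35,12,0,21,0,0,0,35,10,0,17,0,0,0,35,0,0,0,0,0,0,35,0,0,0,0,0,0,35]'
python3 - <<'E'
from h import *
log()
plan([place_pose(3,1,30,-1,.09,.001)])
E
```

```text
time: 10.0
tool_pos: [0.5356, -0.1717, 0.069]
tcp_rot: [2.355, 1.497, -0.629]
wrist_force: [0.7, 0.7, -1.5]
width: 0.461
grip_force: 51.3
10.0 [-0.064, 0.347, 1.918, -0.538, 1.143, 0.668] [0.536, -0.172, 0.069] F [0.7, 0.7, -1.5] w 39.4 g 51.3
1 rows [15.3, -1.6, 25.2] [0.09, 0.01, -0.14] ok=True speed=0.22 zmin=0.040
```

```bash
python3 -m inch '[6,-1.6,10,0,0,0,35,4,0,7,0,0,0,35,3,0,5,0,0,0,35,1,0,2,0,0,0,35,1,0,1,0,0,0,35,0,0,0,0,0,0,35,0,0,0,0,0,0,35,0,0,0,0,0,0,35]'
python3 - <<'E'
from h import *
log()
plan([place_pose(3,1,30,-1,.09,.0)])
E
```

```text
time: 10.8
tool_pos: [0.5339, -0.1703, 0.0415]
tcp_rot: [2.353, 1.497, -0.633]
wrist_force: [-5.2, 3.2, 13.6]
width: 0.454
grip_force: 49.6
10.8 [-0.06, 0.383, 1.932, -0.551, 1.103, 0.7] [0.534, -0.17, 0.042] F [-5.2, 3.2, 13.6] w 38.8 g 49.6
1 rows [1.6, 0.6, 2.6] [0.05, 0.16, -0.1] ok=True speed=0.02 zmin=0.039
```

The 13.6 N contact means it is seated. Releasing and backing off.

```bash
python3 -m inch '[0,0,0,0,0,0,60,0,0,0,0,0,0,60,0,0,0,0,0,0,60,0,0,-20,0,0,0,60,0,0,-30,0,0,0,60,0,0,-40,0,0,0,60,0,0,-40,0,0,0,60,0,0,-40,0,0,0,60]'
python3 - <<'E'
from h import *
log()
im=viewer.read_camera("wrist"); cp=P("wrist"); 
print([proj("wrist",[CR[3][0]+d*np.cos(np.radians(65)),CR[3][1]+d*np.sin(np.radians(65)),.055],cp).round() for d in (-.07,0,.07)])
t=viewer.read_camera("top")
cv2.imwrite("pics/wt.png",cv2.resize(np.hstack([im,t])[:,:,::-1],(800,300)))
E
```

```text
time: 11.6
tool_pos: [0.5695, -0.0923, 0.1868]
tcp_rot: [2.355, 1.499, -0.632]
wrist_force: [0.8, 0.8, -0.8]
width: 0.705
grip_force: 0.0
11.6 [0.063, 0.279, 1.759, -0.463, 1.394, 0.65] [0.57, -0.092, 0.187] F [0.8, 0.8, -0.8] w 60.2 g 0.0
[array([272., 254.]), array([271., 214.]), array([271., 159.])]
```

View pics/wt.png

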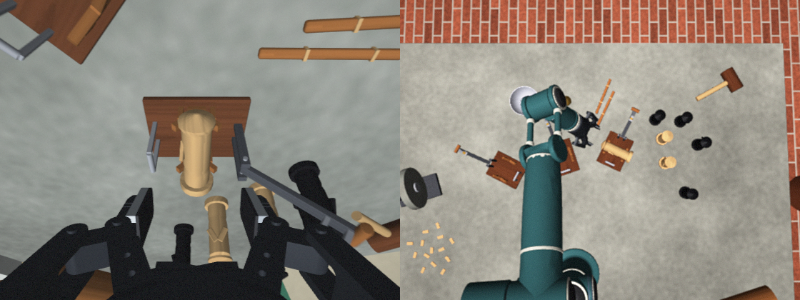

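Left panel: figure A lies in cradle 3 across both saddles, axis at about x=273 px against 271 predicted. Next is keeper 3 (measured angle about 2.43), pushed from behind with shut fingers.

```bash
cat >> h.py <<'E'
def kp(c,X,Z):
    x,y,a=CR[c]; t=np.radians(a); return np.array([x+X*np.cos(t),y+X*np.sin(t),Z]),down(a+90)
def keep(c):
    p,M,_=cur(); x,y,a=CR[c]; t=np.radians(a); d=p-[x,y,0]
    print("cradle frame X,Y,Z mm",np.round([1e3*(d[0]*np.cos(t)+d[1]*np.sin(t)),1e3*(-d[0]*np.sin(t)+d[1]*np.cos(t)),1e3*p[2]],1),"tilt err deg",np.degrees(R.from_matrix(M.T@down(a+90)).as_rotvec()).round(2))
E
python3 - <<'E'
from h import *
plan([kp(3,.215,.26),kp(3,.215,.15),kp(3,.08,.205),kp(3,-.05,.086)])
for c in (1,2):
  print(c,[ok(aik(*kp(c,*w))) for w in ((.22,.26),(.22,.15),(.08,.2),(-.05,.086))])
E
```

```text
6 rows [-19.4, 35.5, -5.8] [0.1, 4.95, -0.01] ok=True speed=0.49 zmin=0.192 
3 rows [0.0, 0.0, 36.7] [0.0, 0.0, 0.0] ok=True speed=0.27 zmin=0.150 
4 rows [0.0, -33.7, -13.7] [0.0, 0.0, 0.0] ok=True speed=0.4 zmin=0.150 
5 rows [-0.0, -26.0, 23.8] [0.0, 0.0, 0.0] ok=True speed=0.37 zmin=0.086 
1 [np.True_, np.True_, np.True_, np.True_]
2 [np.True_, np.True_, np.True_, np.True_]
```

```bash
python3 -m inch '[-15,0,-26,0,0,0,0,-15,0,-26,0,0,0,0,-19.4,35.5,-5.8,0.1,4.95,0,0,-19.4,35.5,-5.8,0.1,4.95,0,0,-19.4,35.5,-5.8,0.1,4.95,0,0,-19.4,35.5,-5.8,0.1,4.95,0,0,-19.4,35.5,-5.8,0.1,4.95,0,0,-19.4,35.5,-5.8,0.1,4.95,0,0]' >/dev/null
python3 -m inch '[0,0,0,0,0,0,0,0,0,0,0,0,0,0,0,0,0,0,0,0,0,0,0,0,0,0,0,0,0,0,0,0,0,0,0,0,0,0,0,0,0,0,0,0,0,0,0,0,0,0,0,0,0,0,0,0]' >/dev/null
python3 - <<'E'
from h import *
log(); keep(3); plan([kp(3,.215,.26)])
E
```

```text
13.3 [-0.392, 0.422, 1.248, -0.005, 1.48, 0.048] [0.72, -0.273, 0.313] F [0.9, 0.2, 0.4] w -0.2 g 0.0
cradle frame X,Y,Z mm [211.8  -3.5 313.4] tilt err deg [-0.49  0.31 -0.15]
2 rows [1.9, 1.8, 26.7] [-0.25, 0.16, -0.07] ok=True speed=0.22 zmin=0.260
```

```bash
python3 -m inch '[3.5,3,40,-0.5,0.3,-0.15,0,0,0,40,0,0,0,0,0,0,40,0,0,0,0,0,0,40,0,0,0,0,0,0,3,0,0,0,0,0,-15,0,0,0,0,0,0,-15,0,0,0,0,0,0,-15,0,0,0,0,0]'
python3 -m inch '[0,-20,0,0,0,0,0,0,-20,0,0,0,0,0,0,-20,0,0,0,0,0,0,-15,0,0,0,0,0,0,0,-20,0,0,0,0,0,0,-20,0,0,0,0,0,-15,-15,0,0,0,0,0,0,0,0,0,0,0]'
python3 - <<'E'
from h import *
log(); keep(3)
im=viewer.read_camera("wrist");t=viewer.read_camera("side")
cv2.imwrite("pics/k3.png",cv2.resize(np.hstack([im,t])[:,:,::-1],(800,300)))
E
```

```text
time: 14.1
tool_pos: [0.6939, -0.2572, 0.1604]
tcp_rot: [2.63, 1.674, 0.025]
wrist_force: [21.8, -11.2, 21.9]
width: -0.002
grip_force: 13.0
time: 14.9
tool_pos: [0.6038, -0.2149, 0.2114]
tcp_rot: [2.644, 1.683, 0.008]
wrist_force: [0.4, 0.4, 1.0]
width: 0.002
grip_force: 0.0
14.9 [-0.381, 0.207, 1.71, -0.0, 1.216, 0.056] [0.604, -0.215, 0.211] F [0.4, 0.4, 1.0] w 0.2 g 0.0
cradle frame X,Y,Z mm [ 81.7  -0.4 211.4] tilt err deg [ 0.49 -0.02 -0.04]
```

View pics/k3.png

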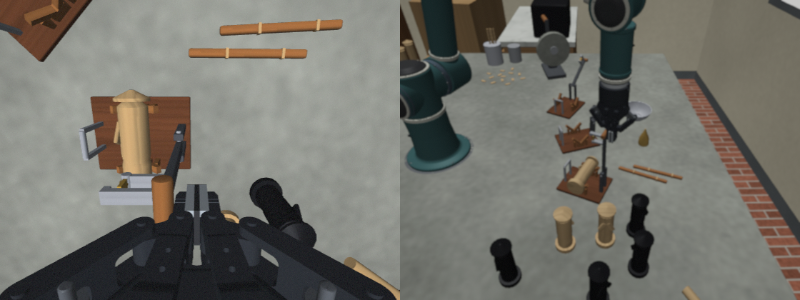

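The keeper stands about upright, with the shut fingers behind it. Now following the arc down.

```bash
python3 -m inch '[0,-12,1,0,0,0,0,0,-12,2,0,0,0,0,0,-12,3,0,0,0,0,0,-12,3,0,0,0,0,0,-12,5,0,0,0,0,0,-11,6,0,0,0,0,0,-10,7,0,0,0,0,0,-10,8,0,0,0,0]'
python3 -m inch '[0,-9,9,0,0,0,0,0,-8,10,0,0,0,0,0,-7,11,0,0,0,0,0,-6,11,0,0,0,0,0,-7,18,0,0,0,0,0,0,0,0,0,0,0,0,0,0,0,0,0,0,0,0,0,0,0,0,0]'
python3 -c "from h import *;log();keep(3)"
```

```text
time: 15.8
tool_pos: [0.5185, -0.1752, 0.1694]
tcp_rot: [-2.65, -1.687, 0.0]
wrist_force: [0.7, -0.3, -0.4]
width: -0.004
grip_force: 0.1
time: 16.6
tool_pos: [0.4863, -0.1602, 0.1115]
tcp_rot: [2.65, 1.687, 0.0]
wrist_force: [0.6, -0.4, -0.0]
width: -0.002
grip_force: 0.0
16.6 [-0.367, 0.065, 2.069, -0.0, 1.007, 0.07] [0.486, -0.16, 0.111] F [0.6, -0.4, -0.0] w -0.2 g 0.0
cradle frame X,Y,Z mm [-48.   -0.6 111.5] tilt err deg [ 0.01  0.01 -0.04]
```

```bash
python3 -m inch '[0,-1,3,0,0,0,0,0,-1,3,0,0,0,0,0,0,2,0,0,0,0,0,0,2,0,0,0,0,0,0,2,0,0,0,0,0,0,2,0,0,0,0,0,0,1,0,0,0,0,0,0,1,0,0,0,0]'
python3 -m inch '[0,0,2,0,0,0,0,0,0,2,0,0,0,0,0,0,2,0,0,0,0,0,0,2,0,0,0,0,0,0,1,0,0,0,0,0,0,0,0,0,0,0,0,0,0,0,0,0,0,0,0,0,0,0,0,0]'
python3 - <<'E'
from h import *
log(); keep(3)
im=viewer.read_camera("wrist");t=viewer.read_camera("side")[160:300,180:340]
cv2.imwrite("pics/k3b.png",np.hstack([cv2.resize(im,(400,300)),cv2.resize(t,(343,300))])[:,:,::-1])
E
```

```text
time: 17.4
tool_pos: [0.4838, -0.159, 0.0954]
tcp_rot: [-2.65, -1.687, 0.001]
wrist_force: [-2.9, 0.8, 3.9]
width: -0.002
grip_force: 2.0
time: 18.2
tool_pos: [0.484, -0.1592, 0.086]
tcp_rot: [-2.65, -1.687, 0.0]
wrist_force: [0.1, -0.5, 1.9]
width: 0.001
grip_force: 0.4
18.2 [-0.367, 0.093, 2.093, -0.0, 0.956, 0.071] [0.484, -0.159, 0.086] F [0.1, -0.5, 1.9] w 0.0 g 0.4
cradle frame X,Y,Z mm [-50.4  -0.6  86. ] tilt err deg [-0.01  0.01 -0.04]
```

View pics/k3b.png

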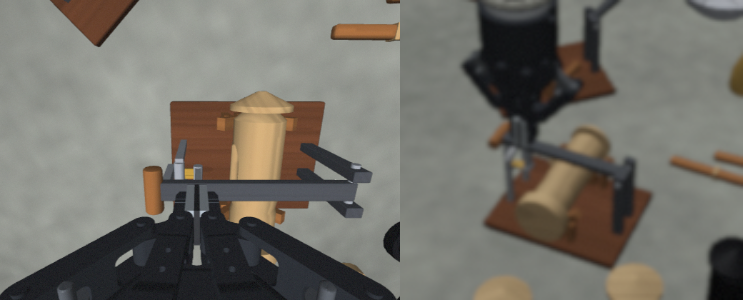

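The keeper is nearly level over the figure, with the hook at the eye. I'll press a little more, to the stop.

```bash
python3 -m inch '[0,0,1,0,0,0,0,0,0,0,0,0,0,0,0,0,1,0,0,0,0,0,0,0,0,0,0,0,0,0,0,0,0,0,0,0,0,0,0,0,0,0,0,0,0,0,0,0,0,0,0,0,0,0,0,0]'
python3 -m inch '[0,0,1,0,0,0,0,0,0,0,0,0,0,0,0,0,1,0,0,0,0,0,0,0,0,0,0,0,0,0,0,0,0,0,0,0,0,0,0,0,0,0,0,0,0,0,0,0,0,0,0,0,0,0,0,0]'; python3 -c "from h import *;keep(3)"
```

```text
time: 19.1
tool_pos: [0.4842, -0.1593, 0.0858]
tcp_rot: [-2.65, -1.687, 0.0]
wrist_force: [-5.8, 0.9, 13.6]
width: 0.0
grip_force: 6.4
time: 19.9
tool_pos: [0.4842, -0.1593, 0.0856]
tcp_rot: [-2.65, -1.687, 0.001]
wrist_force: [-10.4, 3.5, 24.6]
width: 0.001
grip_force: 12.3
cradle frame X,Y,Z mm [-50.2  -0.6  85.6] tilt err deg [-0.02  0.02 -0.03]
```

Hard stop reached at 85.6 mm (bar level, force rising), so the keeper is fully down and the gate past the eye. Now up, then a check of B and C.

```bash
cat >> h.py <<'E'
def pales(show=True):
    im=viewer.read_camera("top"); h,s,v=cv2.split(cv2.cvtColor(im,cv2.COLOR_RGB2HSV))
    m=((h>8)&(h<28)&(s>70)&(v>150)).astype(np.uint8); n,l,st,ce=cv2.connectedComponentsWithStats(m)
    for i in range(1,n):
        if st[i,4]>120 and st[i,0]>240 and st[i,0]<410: print("pale",st[i].tolist(),ce[i].round(1),onz("top",ce[i],.1).round(3))
    return im
E
python3 -m inch '[0,0,-10,0,0,0,0,0,0,-30,0,0,0,60,0,0,-40,0,0,0,76,0,0,-40,0,0,0,76,0,0,-40,0,0,0,76,0,0,-40,0,0,0,76,0,0,0,0,0,0,76,0,0,0,0,0,0,76]'
python3 - <<'E'
from h import *
log(); im=pales(); cv2.imwrite("pics/t3.png",im[:,:,::-1])
for b in (0,10,20):
  _,p,M=list(grasp_poses(F["B"],.09,30,b))[1]
  print(b); plan([(p+[0,0,.16],M),(p,M)]); 
  up=(p+[0,0,.2],M); seg(*up,*place_pose(2,1,30,-1,.09,.18)); seg(*place_pose(2,1,30,-1,.09,.18),*place_pose(2,1,30,-1,.09,.0))
E
```

```text
time: 20.7
tool_pos: [0.4849, -0.1595, 0.2835]
tcp_rot: [2.648, 1.686, 0.003]
wrist_force: [-0.6, -0.4, -1.5]
width: 0.887
grip_force: 0.0
20.7 [-0.366, -0.082, 1.884, -0.0, 1.337, 0.071] [0.485, -0.159, 0.283] F [-0.6, -0.4, -1.5] w 75.7 g 0.0
pale [273, 110, 23, 49, 200] [284.1 134.2] [ 0.757 -0.126  0.1  ]
pale [276, 127, 25, 48, 201] [287.7 150.7] [ 0.707 -0.137  0.1  ]
pale [358, 183, 25, 20, 313] [370.6 191.9] [ 0.582 -0.384  0.1  ]
pale [362, 219, 25, 18, 313] [374.8 227.2] [ 0.476 -0.395  0.1  ]
0
12 rows [-13.3, 17.0, -0.8] [-2.82, 4.43, 4.89] ok=True speed=0.63 zmin=0.240 
4 rows [-34.6, 0.0, 20.0] [0.0, -0.0, 0.0] ok=True speed=0.52 zmin=0.081 
18 rows [24.9, -19.2, 5.9] [1.68, -3.3, -6.28] ok=True speed=0.58 zmin=0.219 
5 rows [18.0, 0.0, 31.2] [0.0, 0.0, 0.0] ok=True speed=0.33 zmin=0.039 
10
11 rows [-15.5, 17.1, -1.8] [-2.61, 5.02, 4.52] ok=True speed=0.55 zmin=0.241 
4 rows [-34.6, 0.0, 20.0] [-0.0, 0.0, -0.0] ok=True speed=0.44 zmin=0.080 
17 rows [26.9, -17.8, 7.9] [1.63, -3.82, -6.07] ok=True speed=0.62 zmin=0.219 
5 rows [18.0, 0.0, 31.2] [0.0, 0.0, 0.0] ok=True speed=0.33 zmin=0.039 
20
10 rows [-18.0, 17.2, -2.9] [-2.35, 5.68, 4.07] ok=True speed=0.57 zmin=0.240 
4 rows [-34.6, -0.0, 20.0] [-0.0, 0.0, -0.0] ok=True speed=0.4 zmin=0.081 
16 rows [29.0, -16.1, 9.9] [1.56, -4.37, -5.83] ok=True speed=0.67 zmin=0.219 
5 rows [18.0, 0.0, 31.2] [0.0, 0.0, 0.0] ok=True speed=0.33 zmin=0.039
```

Run:
```python
from h import *
D=[onz("top",(410,271.6),.128)[:2],onz("top",(399,269),.012)[:2]]; print("D",np.round(D,3)); D=np.mean(D,0)
o={n:onz("top",uv,.128)[:2].round(3) for n,uv in dict(E=(363.7,161.6),G=(401.7,164),H=(427,200)).items()}; print(o)
for b in (-10,-20,-30):
  t=np.radians(b); d=D-F["B"]; print(b,"along",(d@[np.cos(t),np.sin(t)]).round(3),"lat",(d@[-np.sin(t),np.cos(t)]).round(3))
  _,p,M=list(grasp_poses(F["B"],.09,30,b))[1]
  plan([(p+[0,0,.16],M),(p,M)]); 
  up=(p+[0,0,.2],M); seg(*up,*place_pose(2,1,30,-1,.09,.18))
```

```text
D [[ 0.347 -0.489]
 [ 0.348 -0.486]]
{'E': array([ 0.669, -0.36 ]), 'G': array([ 0.661, -0.472]), 'H': array([ 0.555, -0.544])}
-10 along -0.112 lat -0.105
13 rows [-11.4, 16.8, 0.2] [-3.0, 3.92, 5.2] ok=True speed=0.75 zmin=0.240 
4 rows [-34.6, 0.0, 20.0] [0.0, 0.0, 0.0] ok=True speed=0.64 zmin=0.080 
19 rows [23.0, -20.5, 3.9] [1.73, -2.81, -6.45] ok=True speed=0.62 zmin=0.219 
-20 along -0.092 lat -0.123
14 rows [-9.8, 16.6, 1.1] [-3.15, 3.45, 5.46] ok=True speed=0.96 zmin=0.240 
4 rows [-34.6, 0.0, 20.0] [0.0, 0.0, 0.0] ok=True speed=0.84 zmin=0.080 
20 rows [21.1, -21.5, 1.9] [1.77, -2.32, -6.6] ok=True speed=0.76 zmin=0.219 
-30 along -0.069 lat -0.138
15 rows [-8.3, 16.4, 1.9] [-3.28, 3.01, 5.69] ok=True speed=1.48 zmin=0.240 
4 rows [-34.6, 0.0, 20.0] [-0.0, -0.0, 0.0] ok=True speed=1.28 zmin=0.080 
21 rows [19.2, -22.2, -0.0] [1.8, -1.86, -6.71] ok=True speed=1.17 zmin=0.219
```

```bash
python3 -m inch '[-11.4,16.8,0,-3,3.92,5.2,76,-11.4,16.8,0,-3,3.92,5.2,76,-11.4,16.8,0,-3,3.92,5.2,76,-11.4,16.8,0,-3,3.92,5.2,76,-11.4,16.8,0,-3,3.92,5.2,76,-11.4,16.8,0,-3,3.92,5.2,76,-11.4,16.8,0,-3,3.92,5.2,76,-11.4,16.8,0,-3,3.92,5.2,76]' >/dev/null
python3 -m inch '[-11.4,16.8,0,-3,3.92,5.2,76,-11.4,16.8,0,-3,3.92,5.2,76,-11.4,16.8,0,-3,3.92,5.2,76,-11.4,16.8,0,-3,3.92,5.2,76,-11.4,16.8,0,-3,3.92,5.2,76,0,0,0,0,0,0,76,0,0,0,0,0,0,76,0,0,0,0,0,0,76]' >/dev/null
python3 - <<'E'
from h import *
log(); pales()
_,p,M=list(grasp_poses(F["B"],.09,30,-10))[1]; plan([(p+[0,0,.16],M),(p,M)])
E
```

```text
22.4 [-1.126, -0.089, 2.312, 1.439, 0.793, -0.428] [0.493, -0.405, 0.243] F [0.4, 1.5, 0.7] w 75.7 g 0.0
pale [273, 110, 23, 49, 198] [284.1 134. ] [ 0.757 -0.126  0.1  ]
pale [276, 127, 25, 48, 201] [287.7 150.7] [ 0.707 -0.137  0.1  ]
pale [358, 183, 25, 20, 312] [370.6 192. ] [ 0.581 -0.384  0.1  ]
pale [281, 196, 21, 20, 235] [291.2 205.7] [ 0.541 -0.147  0.1  ]
pale [302, 208, 24, 20, 273] [314.  216.4] [ 0.509 -0.214  0.1  ]
pale [377, 219, 10, 17, 126] [381.4 226.8] [ 0.478 -0.414  0.1  ]
1 rows [-3.0, 0.4, 1.6] [-0.09, -0.04, 0.1] ok=True speed=0.04 zmin=0.240 
4 rows [-34.6, 0.0, 20.0] [0.0, 0.0, 0.0] ok=True speed=0.64 zmin=0.080
```

```bash
python3 -m inch '[-3,0.4,1.6,0,0,0,76,-28,0,16,0,0,0,76,-28,0,16,0,0,0,76,-28,0,16,0,0,0,76,-28,0,16,0,0,0,76,-27,0,16,0,0,0,76,0,0,0,0,0,0,76,0,0,0,0,0,0,76]' 50; python3 -m inch '[0,0,0,0,0,0,35,0,0,0,0,0,0,35,0,0,0,0,0,0,35,0,0,0,0,0,0,35,0,0,0,0,0,0,35,0,0,0,0,0,0,35,0,0,0,0,0,0,35,0,0,0,0,0,0,35]'; python3 -m inch '[9,0,-5,0,0,0,35,9,0,-5,0,0,0,35,17,0,-10,0,0,0,35,17,0,-10,0,0,0,35,26,0,-15,0,0,0,35,26,0,-15,0,0,0,35,30,0,-17,0,0,0,35,30,0,-17,0,0,0,35]'
python3 - <<'E'
from h import *
log()
plan([place_pose(2,1,30,-1,.09,.18),place_pose(2,1,30,-1,.09,.0)])
E
```

```text
time: 23.2
tool_pos: [0.4924, -0.4055, 0.0792]
tcp_rot: [2.639, -0.231, 1.525]
wrist_force: [1.0, 0.5, 0.7]
width: 0.889
grip_force: 0.0
time: 24.0
tool_pos: [0.4928, -0.4069, 0.0816]
tcp_rot: [2.633, -0.229, 1.529]
wrist_force: [-0.7, -0.3, 7.2]
width: 0.463
grip_force: 48.3
time: 24.8
tool_pos: [0.4917, -0.4054, 0.2684]
tcp_rot: [2.639, -0.232, 1.522]
wrist_force: [1.4, -1.1, -1.2]
width: 0.461
grip_force: 49.4
24.8 [-1.127, -0.13, 2.292, 1.379, 0.802, -0.341] [0.492, -0.405, 0.268] F [1.4, -1.1, -1.2] w 39.4 g 49.4
19 rows [23.2, -20.0, 3.3] [1.72, -2.81, -6.46] ok=True speed=0.63 zmin=0.219 
5 rows [18.0, 0.0, 31.2] [0.0, 0.0, 0.0] ok=True speed=0.33 zmin=0.039
```

```bash
python3 -m inch '[23.2,-20,3.3,1.72,-2.81,-6.46,35,23.2,-20,3.3,1.72,-2.81,-6.46,35,23.2,-20,3.3,1.72,-2.81,-6.46,35,23.2,-20,3.3,1.72,-2.81,-6.46,35,23.2,-20,3.3,1.72,-2.81,-6.46,35,23.2,-20,3.3,1.72,-2.81,-6.46,35,23.2,-20,3.3,1.72,-2.81,-6.46,35,23.2,-20,3.3,1.72,-2.81,-6.46,35]' >/dev/null
python3 -m inch '[23.2,-20,3.3,1.72,-2.81,-6.46,35,23.2,-20,3.3,1.72,-2.81,-6.46,35,23.2,-20,3.3,1.72,-2.81,-6.46,35,23.2,-20,3.3,1.72,-2.81,-6.46,35,23.2,-20,3.3,1.72,-2.81,-6.46,35,23.2,-20,3.3,1.72,-2.81,-6.46,35,23.2,-20,3.3,1.72,-2.81,-6.46,35,23.2,-20,3.3,1.72,-2.81,-6.46,35]' >/dev/null
python3 -m inch '[23.2,-20,3.3,1.72,-2.81,-6.46,35,23.2,-20,3.3,1.72,-2.81,-6.46,35,23.2,-20,3.3,1.72,-2.81,-6.46,35,0,0,0,0,0,0,35,0,0,0,0,0,0,35,0,0,0,0,0,0,35,0,0,0,0,0,0,35,0,0,0,0,0,0,35]'
python3 - <<'E'
from h import *
log()
plan([place_pose(2,1,30,-1,.09,.03),place_pose(2,1,30,-1,.09,.0)])
im=viewer.read_camera("wrist"); cp=P("wrist")
pm,M,_=cur(); h,s,v=cv2.split(cv2.cvtColor(im,cv2.COLOR_RGB2HSV)); m=((h>8)&(h<28)&(s>50)&(v>120)); ys,xs=np.nonzero(m[:260,180:380]); print("hat px extents",xs.min()+180,xs.max()+180,ys.min())
b=cv2.cvtColor(cv2.imread("pics/w3.png"),cv2.COLOR_BGR2HSV); m=((b[...,0]>8)&(b[...,0]<28)&(b[...,1]>50)&(b[...,2]>120)); ys,xs=np.nonzero(m[:260,180:380]); print("before",xs.min()+180,xs.max()+180,ys.min())
cv2.imwrite("pics/w4.png",im[:,:,::-1])
E
```

```text
time: 27.2
tool_pos: [0.4987, 0.0616, 0.2194]
tcp_rot: [1.567, 2.177, -0.419]
wrist_force: [-0.3, 0.6, -0.9]
width: 0.461
grip_force: 49.8
27.2 [0.424, -0.029, 2.041, -0.557, 1.238, 0.317] [0.499, 0.062, 0.219] F [-0.3, 0.6, -0.9] w 39.4 g 49.8
4 rows [19.2, -0.2, 32.4] [0.03, 0.04, -0.03] ok=True speed=0.32 zmin=0.069 
1 rows [15.0, -0.0, 26.0] [0.0, 0.0, 0.0] ok=True speed=0.28 zmin=0.039 
hat px extents 184 379 46
before 190 379 38
```

```bash
python3 -m inch '[19,0,32.4,0,0,0,35,19,0,32.4,0,0,0,35,19,0,32.4,0,0,0,35,19,0,32.4,0,0,0,35,6,0,10,0,0,0,35,4,0,6,0,0,0,35,2,0,4,0,0,0,35,0,0,0,0,0,0,35]'
python3 - <<'E'
from h import *
log(); plan([place_pose(2,1,30,-1,.09,.0)])
im=viewer.read_camera("wrist"); t=viewer.read_camera("side")
cv2.imwrite("pics/p2.png",cv2.resize(np.hstack([im,t])[:,:,::-1],(800,300)))
E
```

```text
time: 28.05
tool_pos: [0.4988, 0.0635, 0.0459]
tcp_rot: [1.565, 2.178, -0.419]
wrist_force: [0.4, -0.2, -0.9]
width: 0.462
grip_force: 49.8
28.0 [0.427, 0.203, 2.166, -0.665, 0.945, 0.548] [0.499, 0.064, 0.046] F [0.4, -0.2, -0.9] w 39.4 g 49.8
1 rows [3.5, -1.3, 6.5] [0.15, 0.16, -0.04] ok=True speed=0.06 zmin=0.039
```

View pics/p2.png

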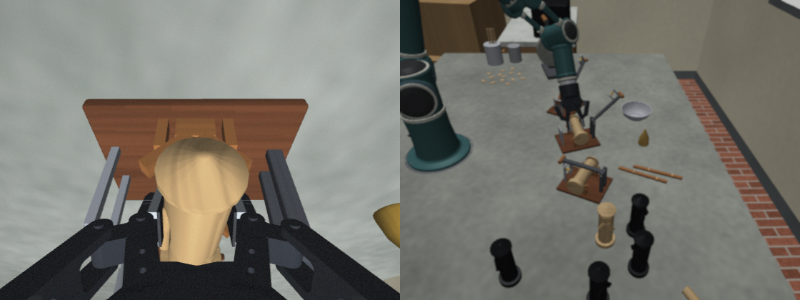

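The figure (hat at (205,175) in the left panel) is centred over cradle 2's saddles. At right, cradle 3's keeper is shut and C still stands. Lower the last millimetres and release.

```bash
python3 -m inch '[1,-1.3,2,0,0,0,35,1,0,2,0,0,0,35,1,0,1,0,0,0,35,0.5,0,1,0,0,0,35,0,0,0,0,0,0,35,0,0,0,0,0,0,35,0,0,0,0,0,0,35,0,0,0,0,0,0,35]'
python3 -m inch '[0,0,0,0,0,0,60,0,0,0,0,0,0,60,0,0,0,0,0,0,60,0,0,-20,0,0,0,60,0,0,-30,0,0,0,60,0,0,-40,0,0,0,60,0,0,-40,0,0,0,60,0,0,-40,0,0,0,60]'
python3 - <<'E'
from h import *
log(); plan([kp(2,.215,.27),kp(2,.215,.15)])
im=viewer.read_camera("wrist"); cp=P("wrist"); t=viewer.read_camera("side")
a=np.radians(CR[2][2]+90)
print([(proj("wrist",[CR[2][0]+d*np.cos(a),CR[2][1]+d*np.sin(a),.055],cp)*5/7).round() for d in (-.07,0,.07)])
cv2.imwrite("pics/p2b.png",cv2.resize(np.hstack([im,t])[:,:,::-1],(800,300)))
E
```

```text
time: 28.95
tool_pos: [0.498, 0.0631, 0.0403]
tcp_rot: [1.562, 2.177, -0.419]
wrist_force: [-2.9, 1.3, 11.7]
width: 0.454
grip_force: 47.6
time: 29.75
tool_pos: [0.4683, 0.1441, 0.1857]
tcp_rot: [1.565, 2.179, -0.422]
wrist_force: [0.5, 1.5, -0.2]
width: 0.702
grip_force: 0.0
29.8 [0.595, 0.042, 2.038, -0.533, 1.262, 0.487] [0.468, 0.144, 0.186] F [0.5, 1.5, -0.2] w 59.9 g 0.0
7 rows [-17.0, 31.0, -7.5] [-0.0, 4.31, 0.01] ok=True speed=0.51 zmin=0.186 
3 rows [-0.0, 0.0, 40.0] [0.0, 0.0, 0.0] ok=True speed=0.31 zmin=0.150 
[array([194., 181.]), array([194., 153.]), array([194., 113.])]
```

View pics/p2b.png

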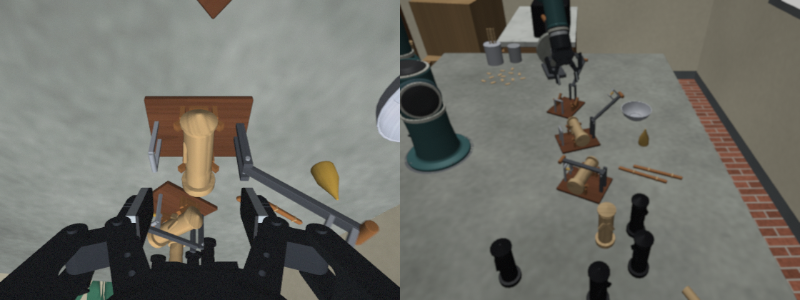

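B is seated in cradle 2. Next is keeper 2, with the same motion.

```bash
python3 -m inch '[-15,0,-26,0,0,0,0,-17,31,-7.5,0,4.31,0,0,-17,31,-7.5,0,4.31,0,0,-17,31,-7.5,0,4.31,0,0,-17,31,-7.5,0,4.31,0,0,-17,31,-7.5,0,4.31,0,0,-17,31,-7.5,0,4.31,0,0,-17,31,-7.5,0,4.31,0,0]' >/dev/null
python3 -m inch '[0,0,0,0,0,0,0,0,0,0,0,0,0,0,0,0,0,0,0,0,0,0,0,0,0,0,0,0,0,0,0,0,0,0,0,0,0,0,0,0,0,0,0,0,0,0,0,0,0,0,0,0,0,0,0,0]' >/dev/null
python3 - <<'E'
from h import *
log(); keep(2)
E
```

```text
31.4 [0.136, 0.31, 1.421, 0.0, 1.409, -0.19] [0.705, 0.122, 0.3] F [0.8, -0.0, -0.2] w 0.0 g 0.0
cradle frame X,Y,Z mm [ 2.156e+02 -2.000e-01  2.997e+02] tilt err deg [ 0.05 -0.    0.08]
```

```bash
python3 -m inch '[0,0,40,0,0,0,0,0,0,40,0,0,0,0,0,0,40,0,0,0,0,0,0,30,0,0,0,0,0,-10,0,0,0,0,0,0,-10,0,0,0,0,0,0,-10,0,0,0,0,0,0,-10,0,0,0,0,0]'
python3 -m inch '[0,-13,0,0,0,0,0,0,-13,0,0,0,0,0,0,-13,0,0,0,0,0,0,-13,0,0,0,0,0,0,-13,-5,0,0,0,0,0,-10,-10,0,0,0,0,0,-10,-10,0,0,0,0,0,0,-10,0,0,0,0]'
python3 -m inch '[0,-8,-15,0,0,0,0,0,0,-11,0,0,0,0,0,-12,1,0,0,0,0,0,-12,2,0,0,0,0,0,-12,3,0,0,0,0,0,-12,3,0,0,0,0,0,-12,5,0,0,0,0,0,0,0,0,0,0,0]'
python3 -c "from h import *;keep(2)"
```

```text
time: 32.25
tool_pos: [0.6773, 0.1115, 0.1593]
tcp_rot: [1.823, 2.537, 0.033]
wrist_force: [17.2, 10.6, 16.9]
width: -0.001
grip_force: 10.4
time: 33.05
tool_pos: [0.5902, 0.0815, 0.1927]
tcp_rot: [1.826, 2.544, 0.014]
wrist_force: [-0.0, 0.5, -1.1]
width: 0.0
grip_force: 0.4
time: 33.85
tool_pos: [0.5198, 0.059, 0.1944]
tcp_rot: [-1.831, -2.549, 0.004]
wrist_force: [-0.1, -0.1, 0.0]
width: 0.003
grip_force: 0.0
cradle frame X,Y,Z mm [ 19.7  -0.3 194.4] tilt err deg [-0.2  -0.06  0.02]
```

```bash
python3 -m inch '[0,-9,3,0,0,0,0,0,-10,7,0,0,0,0,0,-10,8,0,0,0,0,0,-9,9,0,0,0,0,0,-8,10,0,0,0,0,0,-7,11,0,0,0,0,0,-6,11,0,0,0,0,0,-5,12,0,0,0,0]'
python3 -m inch '[0,-2,7,0,0,0,0,0,-1,4,0,0,0,0,0,-1,3,0,0,0,0,0,0,3,0,0,0,0,0,0,2,0,0,0,0,0,0,2,0,0,0,0,0,0,2,0,0,0,0,0,0,2,0,0,0,0]'
python3 -m inch '[0,0,2,0,0,0,0,0,0,2,0,0,0,0,0,0,2,0,0,0,0,0,0,2,0,0,0,0,0,0,1,0,0,0,0,0,0,1,0,0,0,0,0,0,0,0,0,0,0,0,0,0,0,0,0,0]'
python3 -c "from h import *;keep(2)"
```

```text
time: 34.65
tool_pos: [0.4615, 0.039, 0.1242]
tcp_rot: [-1.832, -2.552, -0.001]
wrist_force: [-0.2, 0.0, 0.2]
width: 0.002
grip_force: 0.0
time: 35.45
tool_pos: [0.4592, 0.0378, 0.1016]
tcp_rot: [1.831, 2.551, 0.002]
wrist_force: [-4.4, -0.8, 7.1]
width: -0.001
grip_force: 3.4
time: 36.25
tool_pos: [0.4584, 0.0379, 0.0901]
tcp_rot: [1.832, 2.552, 0.001]
wrist_force: [0.3, -1.1, 0.7]
width: -0.003
grip_force: 0.0
cradle frame X,Y,Z mm [-45.2  -0.7  90.1] tilt err deg [ 0.03 -0.02  0.05]
```

```bash
python3 -m inch '[0,0,1,0,0,0,0,0,0,1,0,0,0,0,0,0,1,0,0,0,0,0,0,1,0,0,0,0,0,0,1,0,0,0,0,0,0,1,0,0,0,0,0,0,0,0,0,0,0,0,0,0,0,0,0,0]'
python3 -m inch '[0,0,1,0,0,0,0,0,0,1,0,0,0,0,0,0,0,0,0,0,0,0,0,0,0,0,0,0,0,0,0,0,0,0,0,0,0,0,0,0,0,0,0,0,0,0,0,0,0,0,0,0,0,0,0,0]'
python3 -c "from h import *;keep(2)"
```

```text
time: 37.05
tool_pos: [0.4584, 0.0379, 0.0858]
tcp_rot: [-1.832, -2.552, -0.0]
wrist_force: [-5.9, -0.9, 11.8]
width: 0.004
grip_force: 6.1
time: 37.85
tool_pos: [0.4586, 0.0379, 0.0856]
tcp_rot: [-1.832, -2.552, -0.0]
wrist_force: [-11.0, 0.3, 24.8]
width: -0.0
grip_force: 12.7
cradle frame X,Y,Z mm [-45.   -0.8  85.6] tilt err deg [-0.   -0.02  0.06]
```

Same 85.6 mm stop, so keeper 2 is latched. On to C.

```bash
python3 -m inch '[0,0,-10,0,0,0,0,0,0,-30,0,0,0,60,0,0,-40,0,0,0,76,0,0,-40,0,0,0,76,0,0,-40,0,0,0,76,0,0,-40,0,0,0,76,0,0,0,0,0,0,76,0,0,0,0,0,0,76]' >/dev/null
python3 - <<'E'
from h import *
log(); pales()
for b in (0,10):
  _,p,M=list(grasp_poses(F["C"],.09,30,b))[1]
  print(b); w=kp(3,-.05,.30); w=(w[0],down(75)); plan([(p+[0,0,.16],M)]); print('via'); plan([w,(p+[0,0,.16],M),(p,M)])
  up=(p+[0,0,.2],M); seg(*up,*place_pose(1,1,30,-1,.09,.18)); seg(*place_pose(1,1,30,-1,.09,.18),*place_pose(1,1,30,-1,.09,.0))
E
```

```text
38.6 [0.028, -0.184, 1.973, 0.0, 1.349, -0.298] [0.459, 0.038, 0.284] F [-0.3, 0.5, -0.9] w 76.0 g 0.0
pale [273, 110, 23, 49, 199] [284.1 133.9] [ 0.758 -0.126  0.1  ]
pale [276, 127, 25, 48, 202] [287.7 150.7] [ 0.706 -0.137  0.1  ]
pale [358, 183, 25, 20, 313] [370.5 192. ] [ 0.581 -0.384  0.1  ]
pale [282, 197, 20, 19, 236] [291.3 205.7] [ 0.541 -0.147  0.1  ]
pale [302, 208, 24, 20, 273] [314.  216.4] [ 0.509 -0.215  0.1  ]
0
16 rows [-22.4, 23.3, -3.8] [-3.51, 2.52, 6.08] ok=True speed=0.59 zmin=0.240 
via
5 rows [-40.2, 1.8, -3.6] [0.0, -0.0, 6.73] ok=True speed=0.45 zmin=0.282 
13 rows [-8.1, 19.2, 3.9] [-3.0, 3.91, 5.2] ok=True speed=0.73 zmin=0.240 
4 rows [-34.6, 0.0, 20.0] [0.0, -0.0, 0.0] ok=True speed=0.54 zmin=0.081 
24 rows [36.7, -19.0, 5.1] [1.71, -1.12, -6.4] ok=True speed=0.49 zmin=0.219 
5 rows [18.0, -0.0, 31.2] [-0.0, -0.0, -0.0] ok=True speed=0.34 zmin=0.039 
10
15 rows [-24.8, 22.4, -5.5] [-3.41, 2.93, 5.9] ok=True speed=0.49 zmin=0.240 
via
5 rows [-40.2, 1.8, -3.6] [0.0, -0.0, 6.73] ok=True speed=0.45 zmin=0.282 
12 rows [-10.0, 19.9, 3.1] [-2.82, 4.43, 4.89] ok=True speed=0.63 zmin=0.241 
4 rows [-34.6, -0.0, 20.0] [-0.0, 0.0, -0.0] ok=True speed=0.44 zmin=0.081 
24 rows [36.4, -15.9, 7.2] [1.62, -1.47, -6.04] ok=True speed=0.51 zmin=0.219 
5 rows [18.0, -0.0, 31.2] [-0.0, -0.0, -0.0] ok=True speed=0.34 zmin=0.039
```

```bash
python3 -m inch '[-22.4,23.3,-3.8,-3.51,2.52,6.08,76,-22.4,23.3,-3.8,-3.51,2.52,6.08,76,-22.4,23.3,-3.8,-3.51,2.52,6.08,76,-22.4,23.3,-3.8,-3.51,2.52,6.08,76,-22.4,23.3,-3.8,-3.51,2.52,6.08,76,-22.4,23.3,-3.8,-3.51,2.52,6.08,76,-22.4,23.3,-3.8,-3.51,2.52,6.08,76,-22.4,23.3,-3.8,-3.51,2.52,6.08,76]' >/dev/null
python3 -m inch '[-22.4,23.3,-3.8,-3.51,2.52,6.08,76,-22.4,23.3,-3.8,-3.51,2.52,6.08,76,-22.4,23.3,-3.8,-3.51,2.52,6.08,76,-22.4,23.3,-3.8,-3.51,2.52,6.08,76,-22.4,23.3,-3.8,-3.51,2.52,6.08,76,-22.4,23.3,-3.8,-3.51,2.52,6.08,76,-22.4,23.3,-3.8,-3.51,2.52,6.08,76,-22.4,23.3,-3.8,-3.51,2.52,6.08,76]' >/dev/null
python3 -m inch '[0,0,0,0,0,0,76,0,0,0,0,0,0,76,0,0,0,0,0,0,76,0,0,0,0,0,0,76,0,0,0,0,0,0,76,0,0,0,0,0,0,76,0,0,0,0,0,0,76,0,0,0,0,0,0,76]' >/dev/null
python3 - <<'E'
from h import *
log(); pales()
_,p,M=list(grasp_poses(F["C"],.09,30,0))[1]; plan([(p+[0,0,.16],M),(p,M)])
im=viewer.read_camera("wrist"); cp=P("wrist"); print(proj("wrist",[*F["C"],.126],cp))
h,s,v=cv2.split(cv2.cvtColor(im,cv2.COLOR_RGB2HSV)); m=((h>8)&(h<28)&(s>50)&(v>120)).astype(np.uint8); n,l,st,ce=cv2.connectedComponentsWithStats(m)
print([st[i].tolist() for i in range(1,n) if st[i,4]>150])
E
```

```text
41.1 [-0.968, 0.086, 2.143, 1.438, 0.804, -0.438] [0.6, -0.39, 0.241] F [1.0, -0.2, 0.2] w 75.9 g 0.0
pale [273, 110, 23, 49, 200] [284.  134.2] [ 0.757 -0.126  0.1  ]
pale [276, 127, 25, 48, 202] [287.8 150.6] [ 0.707 -0.137  0.1  ]
pale [372, 183, 11, 15, 123] [376.8 189.4] [ 0.589 -0.403  0.1  ]
pale [281, 196, 21, 20, 239] [291.3 205.6] [ 0.541 -0.147  0.1  ]
pale [302, 208, 24, 20, 274] [313.9 216.4] [ 0.509 -0.214  0.1  ]
1 rows [-0.6, -0.4, -0.1] [-0.01, -0.03, -0.01] ok=True speed=0.01 zmin=0.241 
4 rows [-34.6, 0.0, 20.0] [0.0, -0.0, 0.0] ok=True speed=0.54 zmin=0.081 
[273.76638811 378.74272341]
[[380, 214, 89, 54, 1358], [39, 218, 93, 92, 683], [22, 245, 109, 107, 876], [240, 346, 58, 25, 999]]
```

```bash
python3 -m inch '[-0.6,-0.4,0,0,0,0,76,-28,0,16,0,0,0,76,-28,0,16,0,0,0,76,-28,0,16,0,0,0,76,-28,0,16,0,0,0,76,-27,0,16,0,0,0,76,0,0,0,0,0,0,76,0,0,0,0,0,0,76]' 50; python3 -m inch '[0,0,0,0,0,0,35,0,0,0,0,0,0,35,0,0,0,0,0,0,35,0,0,0,0,0,0,35,0,0,0,0,0,0,35,0,0,0,0,0,0,35,0,0,0,0,0,0,35,0,0,0,0,0,0,35]'; python3 -m inch '[9,0,-5,0,0,0,35,9,0,-5,0,0,0,35,17,0,-10,0,0,0,35,17,0,-10,0,0,0,35,26,0,-15,0,0,0,35,26,0,-15,0,0,0,35,35,0,-20,0,0,0,35,35,0,-20,0,0,0,35]'
python3 - <<'E'
from h import *
log()
plan([place_pose(1,1,30,-1,.09,.20),place_pose(1,1,30,-1,.09,.0)])
E
```

```text
time: 42.0
tool_pos: [0.5993, -0.3898, 0.0795]
tcp_rot: [-2.719, 0.003, -1.57]
wrist_force: [0.4, -0.5, 0.2]
width: 0.891
grip_force: 0.0
time: 42.8
tool_pos: [0.6004, -0.391, 0.0825]
tcp_rot: [2.716, 0.001, 1.576]
wrist_force: [-1.0, -0.3, 6.5]
width: 0.458
grip_force: 48.9
time: 43.6
tool_pos: [0.5989, -0.3894, 0.2814]
tcp_rot: [-2.721, 0.002, -1.569]
wrist_force: [1.0, 0.3, -0.9]
width: 0.455
grip_force: 49.8
43.6 [-0.968, 0.029, 2.115, 1.356, 0.818, -0.319] [0.599, -0.389, 0.281] F [1.0, 0.3, -0.9] w 38.9 g 49.8
24 rows [36.9, -18.3, 4.4] [1.71, -1.12, -6.4] ok=True speed=0.49 zmin=0.239 
5 rows [20.0, -0.0, 34.6] [-0.0, -0.0, -0.0] ok=True speed=0.38 zmin=0.039
```

```bash
python3 -m inch '[36.9,-18.3,4.4,1.71,-1.12,-6.4,35,36.9,-18.3,4.4,1.71,-1.12,-6.4,35,36.9,-18.3,4.4,1.71,-1.12,-6.4,35,36.9,-18.3,4.4,1.71,-1.12,-6.4,35,36.9,-18.3,4.4,1.71,-1.12,-6.4,35,36.9,-18.3,4.4,1.71,-1.12,-6.4,35,36.9,-18.3,4.4,1.71,-1.12,-6.4,35,36.9,-18.3,4.4,1.71,-1.12,-6.4,35]' >/dev/null
python3 -m inch '[36.9,-18.3,4.4,1.71,-1.12,-6.4,35,36.9,-18.3,4.4,1.71,-1.12,-6.4,35,36.9,-18.3,4.4,1.71,-1.12,-6.4,35,36.9,-18.3,4.4,1.71,-1.12,-6.4,35,36.9,-18.3,4.4,1.71,-1.12,-6.4,35,36.9,-18.3,4.4,1.71,-1.12,-6.4,35,36.9,-18.3,4.4,1.71,-1.12,-6.4,35,36.9,-18.3,4.4,1.71,-1.12,-6.4,35]'
python3 -m inch '[36.9,-18.3,4.4,1.71,-1.12,-6.4,35,36.9,-18.3,4.4,1.71,-1.12,-6.4,35,36.9,-18.3,4.4,1.71,-1.12,-6.4,35,36.9,-18.3,4.4,1.71,-1.12,-6.4,35,36.9,-18.3,4.4,1.71,-1.12,-6.4,35,36.9,-18.3,4.4,1.71,-1.12,-6.4,35,36.9,-18.3,4.4,1.71,-1.12,-6.4,35,36.9,-18.3,4.4,1.71,-1.12,-6.4,35]'
python3 -m inch '[0,0,0,0,0,0,35,0,0,0,0,0,0,35,0,0,0,0,0,0,35,0,0,0,0,0,0,35,0,0,0,0,0,0,35,0,0,0,0,0,0,35,0,0,0,0,0,0,35,0,0,0,0,0,0,35]' >/dev/null
python3 - <<'E'
from h import *
log(); plan([place_pose(1,1,30,-1,.09,.03)])
E
```

```text
time: 45.2
tool_pos: [0.6699, 0.1661, 0.4095]
tcp_rot: [1.61, 2.14, 0.498]
wrist_force: [0.7, 1.2, -1.3]
width: 0.456
grip_force: 50.2
time: 46.0
tool_pos: [0.4363, 0.3018, 0.237]
tcp_rot: [0.603, 2.554, -0.166]
wrist_force: [-1.3, 0.8, -1.1]
width: 0.454
grip_force: 50.2
46.8 [0.879, -0.092, 2.066, -0.577, 1.114, 0.023] [0.438, 0.301, 0.237] F [0.4, -0.4, -1.1] w 39.1 g 50.0
5 rows [16.9, 0.2, 29.3] [-0.01, 0.02, 0.0] ok=True speed=0.3 zmin=0.069
```

```bash
python3 -m inch '[17,0,29,0,0,0,35,17,0,29,0,0,0,35,17,0,29,0,0,0,35,17,0,29,0,0,0,35,17,0,29,0,0,0,35,6,0,10,0,0,0,35,4,0,6,0,0,0,35,0,0,0,0,0,0,35]'
python3 - <<'E'
from h import *
log(); plan([place_pose(1,1,30,-1,.09,.0)])
im=viewer.read_camera("wrist"); cv2.imwrite("pics/p1.png",im[:,:,::-1])
E
```

```text
time: 47.6
tool_pos: [0.4366, 0.302, 0.0504]
tcp_rot: [0.607, 2.554, -0.166]
wrist_force: [0.4, 0.7, -0.7]
width: 0.453
grip_force: 50.0
47.6 [0.883, 0.154, 2.215, -0.75, 0.802, 0.321] [0.437, 0.302, 0.05] F [0.4, 0.7, -0.7] w 38.7 g 50.0
1 rows [4.3, 0.6, 11.3] [-0.06, 0.13, 0.06] ok=True speed=0.12 zmin=0.039
```

View pics/p1.png

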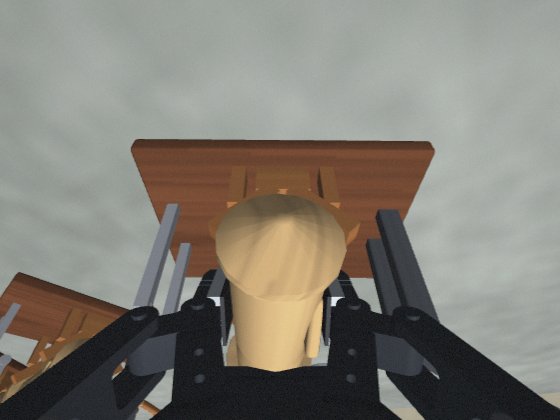

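The figure is centred over cradle 1's saddles (hat at (281,245)). Lower, release and back off.

```bash
python3 -m inch '[2,0.6,5,0,0,0,35,1,0,3,0,0,0,35,0.5,0,1,0,0,0,35,0.5,0,1,0,0,0,35,0.5,0,1,0,0,0,35,0,0,0,0,0,0,35,0,0,0,0,0,0,35,0,0,0,0,0,0,35]'
python3 -m inch '[0,0,0,0,0,0,60,0,0,0,0,0,0,60,0,0,0,0,0,0,60,0,0,-20,0,0,0,60,0,0,-30,0,0,0,60,0,0,-40,0,0,0,60,0,0,-40,0,0,0,60,0,0,-40,0,0,0,60]'
python3 - <<'E'
from h import *
log(); plan([kp(1,.215,.27),kp(1,.215,.15)])
E
```

```text
time: 48.45
tool_pos: [0.4394, 0.3032, 0.0404]
tcp_rot: [0.607, 2.552, -0.161]
wrist_force: [-1.8, 2.0, 6.3]
width: 0.453
grip_force: 49.2
time: 49.25
tool_pos: [0.361, 0.3398, 0.1863]
tcp_rot: [0.608, 2.555, -0.167]
wrist_force: [0.4, -0.0, -0.8]
width: 0.701
grip_force: 0.0
49.2 [1.061, -0.055, 2.132, -0.59, 1.12, 0.236] [0.361, 0.34, 0.186] F [0.4, -0.0, -0.8] w 59.8 g 0.0
6 rows [-19.8, 36.0, -8.6] [-0.02, 5.01, 0.0] ok=True speed=0.64 zmin=0.186 
3 rows [-0.0, 0.0, 40.0] [0.0, 0.0, 0.0] ok=True speed=0.3 zmin=0.150
```

```bash
python3 -m inch '[-15,0,-26,0,0,0,0,-19.8,36,-8.6,0,5.01,0,0,-19.8,36,-8.6,0,5.01,0,0,-19.8,36,-8.6,0,5.01,0,0,-19.8,36,-8.6,0,5.01,0,0,-19.8,36,-8.6,0,5.01,0,0,-19.8,36,-8.6,0,5.01,0,0,0,0,0,0,0,0,0]' >/dev/null
python3 -m inch '[0,0,0,0,0,0,0,0,0,0,0,0,0,0,0,0,0,0,0,0,0,0,0,0,0,0,0,0,0,0,0,0,0,0,0,0,0,0,0,0,0,0,0,0,0,0,0,0,0,0,0,0,0,0,0,0]' >/dev/null
python3 - <<'E'
from h import *
log(); keep(1)
im=viewer.read_camera("wrist"); t=viewer.read_camera("side")
cv2.imwrite("pics/k1.png",cv2.resize(np.hstack([im,t])[:,:,::-1],(800,300)))
E
```

```text
50.8 [0.698, 0.345, 1.376, -0.001, 1.421, -0.405] [0.545, 0.49, 0.3] F [0.7, -0.2, 0.0] w -0.0 g 0.0
cradle frame X,Y,Z mm [ 2.159e+02 -1.000e-01  2.997e+02] tilt err deg [-0.06  0.06  0.02]
```

View pics/k1.png

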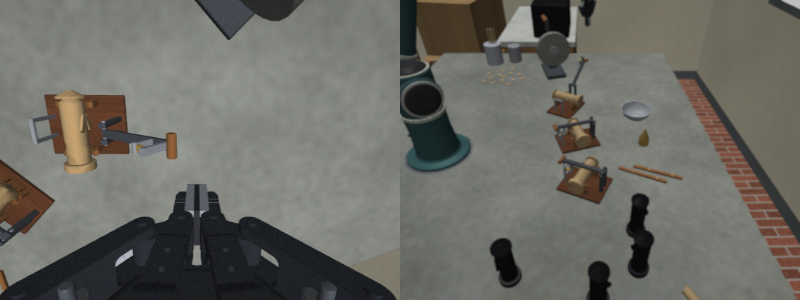

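The figure lies in cradle 1 with its keeper still open. Cradles 2 and 3 are latched and only black look-alikes are left standing. Now keeper 1.

```bash
python3 -m inch '[0,4,40,0,0,0,0,0,0,40,0,0,0,0,0,0,40,0,0,0,0,0,0,35,0,0,0,0,0,-10,0,0,0,0,0,0,-10,0,0,0,0,0,0,-10,0,0,0,0,0,0,-10,0,0,0,0,0]'
python3 -m inch '[0,-13,0,0,0,0,0,0,-13,0,0,0,0,0,0,-13,0,0,0,0,0,0,-13,0,0,0,0,0,0,-13,-5,0,0,0,0,0,-12,-12,0,0,0,0,0,-12,-13,0,0,0,0,0,0,-10,0,0,0,0]'
python3 -m inch '[0,-8,-15,0,0,0,0,0,0,-11,0,0,0,0,0,-12,1,0,0,0,0,0,-12,2,0,0,0,0,0,-12,3,0,0,0,0,0,-12,3,0,0,0,0,0,-12,5,0,0,0,0,0,0,0,0,0,0,0]'
python3 -c "from h import *;keep(1)"
```

```text
time: 51.75
tool_pos: [0.5342, 0.4678, 0.1558]
tcp_rot: [0.727, 3.046, 0.041]
wrist_force: [1.2, 26.1, 19.2]
width: 0.001
grip_force: 12.7
time: 52.55
tool_pos: [0.4918, 0.3792, 0.1932]
tcp_rot: [0.725, 3.047, 0.012]
wrist_force: [0.6, -0.0, -1.1]
width: -0.002
grip_force: 0.4
time: 53.35
tool_pos: [0.4568, 0.315, 0.1949]
tcp_rot: [-0.729, -3.054, 0.007]
wrist_force: [-0.5, 0.9, 0.7]
width: -0.001
grip_force: 0.0
cradle frame X,Y,Z mm [ 20.1   0.3 194.9] tilt err deg [-0.27 -0.05 -0.04]
```

```bash
python3 -m inch '[0,-9,3,0,0,0,0,0,-10,7,0,0,0,0,0,-10,8,0,0,0,0,0,-9,9,0,0,0,0,0,-8,10,0,0,0,0,0,-7,11,0,0,0,0,0,-6,11,0,0,0,0,0,-5,12,0,0,0,0]' >/dev/null
python3 -m inch '[0,-2,7,0,0,0,0,0,-1,4,0,0,0,0,0,-1,3,0,0,0,0,0,0,3,0,0,0,0,0,0,2,0,0,0,0,0,0,2,0,0,0,0,0,0,2,0,0,0,0,0,0,2,0,0,0,0]'
python3 -m inch '[0,0,2,0,0,0,0,0,0,2,0,0,0,0,0,0,2,0,0,0,0,0,0,2,0,0,0,0,0,0,1,0,0,0,0,0,0,1,0,0,0,0,0,0,0,0,0,0,0,0,0,0,0,0,0,0]'
python3 -m inch '[0,0,1,0,0,0,0,0,0,1,0,0,0,0,0,0,1,0,0,0,0,0,0,1,0,0,0,0,0,0,1,0,0,0,0,0,0,1,0,0,0,0,0,0,1,0,0,0,0,0,0,0,0,0,0,0]'
python3 -c "from h import *;keep(1)"
```

```text
time: 54.95
tool_pos: [0.4289, 0.2566, 0.1023]
tcp_rot: [0.727, 3.054, -0.002]
wrist_force: [-2.3, -4.0, 7.8]
width: -0.0
grip_force: 3.3
time: 55.75
tool_pos: [0.428, 0.2565, 0.0907]
tcp_rot: [0.728, 3.056, -0.002]
wrist_force: [-0.9, 0.1, 0.1]
width: 0.003
grip_force: 0.0
time: 56.55
tool_pos: [0.4282, 0.2565, 0.0858]
tcp_rot: [0.728, 3.056, -0.002]
wrist_force: [-5.5, -3.0, 14.2]
width: -0.006
grip_force: 7.0
cradle frame X,Y,Z mm [-45.1  -0.6  85.8] tilt err deg [-0.08  0.04  0.02]
```

```bash
python3 -m inch '[0,0,1,0,0,0,0,0,0,1,0,0,0,0,0,0,0,0,0,0,0,0,0,0,0,0,0,0,0,0,0,0,0,0,0,0,0,0,0,0,0,0,0,0,0,0,0,0,0,0,0,0,0,0,0,0]'
python3 -m inch '[0,0,-10,0,0,0,0,0,0,-30,0,0,0,0,0,0,-40,0,0,0,0,0,0,-40,0,0,0,0,0,0,-40,0,0,0,0,0,0,-40,0,0,0,0,0,0,0,0,0,0,0,0,0,0,0,0,0,0]'
python3 - <<'E'
from h import *
im=viewer.read_camera("top")[170:270,110:340]; t=viewer.read_camera("side")[120:290,190:350]
cv2.imwrite("pics/fin.png",np.vstack([cv2.resize(im,(644,280),interpolation=3),cv2.resize(cv2.resize(t,(300,319),interpolation=3),(644,319))])[:,:,::-1])
E
```

```text
time: 57.35
tool_pos: [0.4282, 0.2565, 0.0856]
tcp_rot: [0.727, 3.056, -0.003]
wrist_force: [-9.5, -5.3, 26.0]
width: 0.001
grip_force: 12.9
time: 58.15
tool_pos: [0.4287, 0.2571, 0.2833]
tcp_rot: [0.727, 3.053, 0.001]
wrist_force: [0.1, -0.6, -0.7]
width: 0.004
grip_force: 0.0
```

View pics/fin.png

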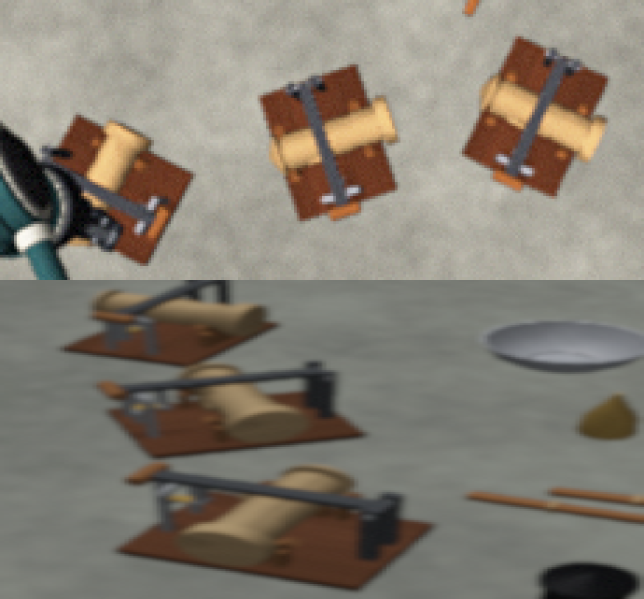

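The final picture shows all three figures lying across their cradles with every keeper level over its eye, the robot clear, and the bowl, bob and sticks still in place. Handing in.

```bash
python3 -c "from workcell import job; print(job.finish_job())"
```

```text
the job is handed in; nothing more can be done
None
```

I laid all three pale figures in their own cradles, pressed every keeper down to its stop (latching inferred from the stop, gates not seen close up), left the look-alikes and the bowl, bob and sticks alone, and handed the job in at about 58 s; no verdict was returned.

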